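Fetch the middle tray from an inclined rack and dock it

TASK

Three nested trays lie stacked on the inclined rack. Lift off the top tray and stand it level on the free bench on the left, then take out the middle tray with its gauge block, stand it level on the bench in the lane beside the dock rail and push it gently along the rail, away from the robot, until it is up against the stop and holds the stop's spring plunger pressed; let it go there. Then put the first tray back on the rack, nested fully and squarely in the bottom tray, which stays where it is; do not bang the trays about, and leave the other things on the bench alone.

Things in the scene. Friction and masses are not known exactly. Their poses are not given: they have to be found in the camera images.
- rack: fixed grey sheet-metal rack, 140 x 128 x 110 mm; origin on the bench under its middle, z up, x horizontal, away from the robot. Its deck is tipped 24 degrees, falling towards -x (towards the robot). A 20 mm lip at the low end and side rails 10 mm high hold the bottom tray. The stack rises square to the deck, so it leans 24 degrees towards -x.
- deck (a point): middle of the upper face of the rack's sloping deck, 66 mm above the bench; axes as the rack's. The bottom tray's origin lies here; all trays on the rack have their x axes up the slope and their z axes square to the deck.
- tray_top: uppermost tray at the start, empty. All trays alike: grey, rigid, open, 120 (x) x 110 (y) x 46 mm, 0.2 to 0.32 kg; origin at the centre of the underside, z out of the open top. Walls 3 mm, inside floor at z = 9 mm. The lowest 6 mm is a foot 109 x 99 mm that enters the 114 x 104 mm mouth of the tray below (2.5 mm play each side): stacked trays are 40 mm apart along z.
- grip (a point): middle of the top edge of the top tray's grip wall (z = 37 mm in the tray, 9 mm under the rim); axes as the tray's. Every tray has this wall: 10 mm thick in x, right across the tray parallel to y, from the floor up. Grasp it with a finger in each compartment (each 52 mm long in x, 104 mm wide in y, 28 mm deep to the floor).
- tray_mid: middle tray of the stack at the start, to be docked with its long side along the rail (either end first); shape as the top tray. In every tray a thin wall (y = +18 mm, 21 mm high) in the -x compartment parts off a pocket, y 19 to 52 mm; here the gauge block lies in it.
- tray_low: bottom tray of the stack, on the rack's deck, empty; shape as the top tray. It stays there.
- dock: fixed docking rail on the bench; origin on the bench on the lane's centre line, x along the rail away from the robot, z up. The rail (200 x 24 mm, 24 mm high; its stop's knob 41 mm) lies at y = 78 to 102 mm, x = -125 to +75 mm. The lane is the bare bench beside it, along y = 0; a tray in it has 23 mm to the rail and resists dragging with 1 to 3 N.
- lane (a point): point on the lane's centre line at x = -80 mm of the dock, bench height, axes as the dock's. The lane's far end is closed by a flat steel stop bar, z 11 to 37 mm, its face anywhere from x = 10 to 50 mm of the dock: not reported, find it by touch or sight. A spring plunger 10 mm thick stands out 10 mm from the face at y = 0, z = 24 mm; it yields 8 mm at 0.25 to 0.75 N, then all is rigid.
- aside (a point): middle of a free patch of bench, at least 160 x 160 mm, left of the work, where the top tray can be set aside (other free bench well clear of rack and lane does as well).
- block: steel gauge block 20 x 30 x 9 mm, loose, flat in the middle tray's pocket; origin at the centre of its underside.
- weight: bystander: cylindrical steel weight with a knob, 29 mm wide, 48 mm high, origin at its underside; leave alone.
- loupe: bystander: black eye loupe, 38 mm wide, 30 mm high, origin at its underside; leave alone.
- ring: bystander: knurled steel ring gauge, 60 mm wide, 18 mm high, origin at its underside; leave alone.

How it is judged:
On the way, in this order (a step that is already met when the one before it is completed fails the run):
1. the top tray stands level on the bench, let go, its middle more than 170 mm from the middle of the rack and 170 mm from the lane point, the middle tray still nested on the bottom one (height (world z) of tray_top below 0.006 m and angle between tray_top's own z axis and vertical below 0.06 rad and horizontal distance between tray_top and rack above 0.17 m and horizontal distance between tray_top and lane above 0.17 m and contact force between tray_top and the fingers below 0.2 N and z of tray_mid in the frame of tray_low between 0.036 and 0.0425 m and x of tray_mid in the frame of tray_low between -0.005 and 0.005 m and y of tray_mid in the frame of tray_low between -0.005 and 0.005 m and angle between the x axis of tray_mid and the x axis of tray_low, either way round below 0.06 rad), for 0.1 s.
2. the middle tray stands level in the lane, released, and holds the stop's plunger pressed; the top tray still stands level on the bench (height (world z) of each of tray_mid, tray_top below 0.006 m and angle between each of tray_mid, tray_top's own z axis and vertical below 0.06 rad and contact force between tray_mid and dock above 0.1 N and x of tray_mid in the frame of dock between -0.07 and 0.005 m and y of tray_mid in the frame of dock between -0.015 and 0.015 m and angle between the x axis of tray_mid and the x axis of dock, either way round below 0.12 rad and contact force between tray_mid and the fingers below 0.2 N and x of block in the frame of tray_mid between -0.06 and -0.003 m and y of block in the frame of tray_mid between 0.016 and 0.055 m and z of block in the frame of tray_mid between 0.004 and 0.02 m), for 0.2 s.
At the end, for the whole second after the job is handed in: Middle tray level in the lane (15 mm, 7 deg), pressing the plunger (over 0.1 N), gauge block in its pocket; top tray nested in the bottom one (40 mm above it within 4 mm, centred within 5 mm, 3.4 deg); bottom tray home on the rack (8 mm); all let go, at rest (height (world z) of tray_mid below 0.006 m and angle between tray_mid's own z axis and vertical below 0.06 rad and contact force between tray_mid and dock above 0.1 N and x of tray_mid in the frame of dock between -0.07 and 0.005 m and y of tray_mid in the frame of dock between -0.015 and 0.015 m and angle between the x axis of tray_mid and the x axis of dock, either way round below 0.12 rad and contact force between each of tray_mid, tray_top and the fingers below 0.2 N and x of block in the frame of tray_mid between -0.06 and -0.003 m and y of block in the frame of tray_mid between 0.016 and 0.055 m and z of block in the frame of tray_mid between 0.004 and 0.02 m and z of tray_top in the frame of tray_low between 0.036 and 0.0425 m and x of tray_top in the frame of tray_low between -0.005 and 0.005 m and y of tray_top in the frame of tray_low between -0.005 and 0.005 m and angle between the x axis of tray_top and the x axis of tray_low, either way round below 0.06 rad and x of tray_low in the frame of rack between -0.008 and 0.008 m and y of tray_low in the frame of rack between -0.008 and 0.008 m and z of tray_low in the frame of rack between 0.06 and 0.073 m and linear speed of each of tray_top, tray_mid below 0.02 m/s); the robot touches nothing.
It fails at once if the middle tray is pressed against the dock with more than 40 N (contact force between tray_mid and dock above 40 N).
It fails at once if a tray is banged or pressed down with more than 80 N (contact force between tray_low and rack above 80 N or contact force between tray_top and tray_low above 80 N).
It fails at once if a bystander is shifted by more than 15 mm (distance of any of weight, loupe, ring from where it was at the start of the episode above 0.015 m).
It also fails if it takes over 72 s, if anything falls off the work surface, if the arm or the gripper's body presses on something with over 40 N, if the wrist force passes 120 N, or if a joint passes its speed limit or range.

ROBOT

A 7-joint arm with a two-finger parallel gripper is mounted at the origin on a cart in front of the work surface, level with it; the furniture and walls round the work are solid. World frame = base frame: x ahead of the robot, y to its left, z up, the work surface at z = 0. Lengths are in m, angles in rad, forces in N, time in s.
With the tool pointing down it reaches from about 0.425 to 0.925 m from the base axis. Payload 6.8 kg.
Tool frame: the origin (TCP) lies midway between the tips of the shut fingers; the grasp point (between the pads) lies r.grasp_offset behind it (r.grasp_offset is the distance from the TCP to the grasp point, in m); z points along the fingers, y is the direction in which the jaws open and shut (so a half turn about z gives the same grasp; the last joint's range is limited). The gripper opens to 85 mm and grips with 20 to 120 N. Pads are 22 mm wide; open, the fingers measure 114 mm over their backs; the gripper's body (76 mm by 85 mm) begins 54 mm behind the grasp point. The pads swing forward as they close: fully open they stand 13 mm farther back than shut.
Start: joints at [1.015, 0.477, 0.022, 1.555, -0.011, 1.109, -0.083], TCP at [0.292, -0.608, 0.206] pointing down, gripper open.
Joint ranges: [-2.96, 2.96], [-0.34, 2.1], [-1.41, 1.46], [0.24, 2.44], [-1.37, 4.51], [0.17, 1.92], [-2.96, 2.96]. Speed limits (rad/s): [2.39, 2.39, 3.14, 3.14, 3.14, 3.14, 3.14].

INTERFACE

Orientations are given as a rotation vector (axis times angle).
In Python, from bench import r gives the robot as it stands. The module is installed in compiled form; this text tells all that it offers.
- The arm moves only by the tool send_rows, never from a script. Its argument "moves" is one flat list of numbers, 4 for each row, row after row: the shift along the tool's x, y, z in mm, then the turn about the tool's z in degrees. A call has 1 to 8 rows; each row is the pose to reach, as a shift and turn from the pose commanded when the call began, along the tool's axes at that moment; what a row does not reach only later rows make up. A row lasts 1/8 s, in which the tool goes at most 62.5 mm and 10.7 degrees, less where a joint would pass 70% of its speed; a pose out of reach is approached as far as the arm can. A call with a gripper value outside its range is refused whole. "hand" is the closure, from 0 (fully open) to 1 (shut), set as the call begins (left out, the last holds). The fingers move at their own pace and stop on an object; "newtons" is the grip in N (left out, the last holds). Time passes only in rows, so rows that repeat a pose let the fingers close. It gives the time, the measured TCP pose, the force and the opening at its end, in the units of the state.
- r.get_obs(): the state, without advancing time (a new reading comes with each control period).
- r.grab_frame(name): name is "side" or "top"; returns a dict with "img" (480x640x3 uint8, red, green, blue), "mtx" (3x3 intrinsics, pixels), "D" ([k1, k2, p1, p2, k3] as OpenCV has them; the pictures are not rectified), "world_to_cam" (4x4, takes a point from world to camera coordinates). Camera axes: x right, y up, looking along -z (the intrinsics and any distortion apply to the point x, -y, -z); pixel columns grow to the right and rows downward; lengths in m; the calibration is good to about 2 mm. A picture is of the moment at which its call begins. There is no depth.
- r.hand_in(): hands the job in, once; it reports no verdict.
The state is a dict: "clock": time; "joints": joint angles; "qvel": joint speeds; "tau": joint torques, N m; "tcp_pos": TCP position; "orientation": TCP orientation; "contact_force": force on the tool from outside, world axes, zero at the start; "moment": the same for the moment, N m; "grip_width": finger opening in m.
Only numpy, scipy, OpenCV 4.12 (cv2) and the standard library are available. Lean on these libraries where they do the work, as an engineer would, in place of code of your own. Each camera call takes 0.05 s, during which the arm holds its last target.

## Working session

There is one attempt and no reset: what is moved stays moved. The work goes in short steps, Python scripts to look and compute and a tool call to move; the robot and the scene stay as the last step left them, time stands still between calls to the robot, and variables do not carry over. Pictures are saved under pics/ and viewed, and the job is handed in when it is done.

Besides the shell and the picture viewer there is one more tool, called after ">>>" as name(argument=value, ...) on one line, values as JSON. send_rows: Moves the arm, as the interface text tells. Its arguments: {"type":"object","properties":{"moves":{"type":"array"},"hand":{"type":"number"},"newtons":{"type":"number"}},"required":["moves"]}

```bash
mkdir -p pics
cat > h.py <<'E'
import numpy as np, cv2
from bench import r
from scipy.spatial.transform import Rotation as R
def state():
    o=r.get_obs(); print('t',round(o['clock'],2),'tcp',np.round(o['tcp_pos'],4),'rv',np.round(o['orientation'],3),'F',np.round(o['contact_force'],1),'w',round(o['grip_width'],4),'q',np.round(o['joints'],3)); return o
def grab(n,tag):
    f=r.grab_frame(n); cv2.imwrite(f'pics/{tag}.png',cv2.cvtColor(f['img'],cv2.COLOR_RGB2BGR)); np.savez(f'pics/{tag}.npz',**f); return f
def load(tag): return dict(np.load(f'pics/{tag}.npz'))
def ray(f,uv):
    p=cv2.undistortPoints(np.array([[uv]],float),f['mtx'],f['D'])[0,0]
    T=f['world_to_cam']; d=T[:3,:3].T@np.array([p[0],-p[1],-1.0]); c=-T[:3,:3].T@T[:3,3]
    return c,d/np.linalg.norm(d)
def onz(f,uv,z):
    c,d=ray(f,uv); return c+d*(z-c[2])/d[2]
def tri(fa,a,fb,b):
    c1,d1=ray(fa,a);c2,d2=ray(fb,b)
    s=np.linalg.lstsq(np.c_[d1,-d2],c2-c1,rcond=None)[0]
    p,q=c1+s[0]*d1,c2+s[1]*d2
    return (p+q)/2,np.linalg.norm(p-q)
def proj(f,P):
    P=np.atleast_2d(P).astype(float);T=f['world_to_cam'];c=P@T[:3,:3].T+T[:3,3]
    return cv2.projectPoints(c*[1,-1,-1],np.zeros(3),np.zeros(3),f['mtx'],f['D'])[0][:,0]
E
python3 - <<'E'
from h import *
o=state(); print(r.grasp_offset,o['moment'],o['contact_force'])
for n in('side','top'):
    f=grab(n,n+'0'); print(n,f['mtx'],f['D'],f['world_to_cam'], -f['world_to_cam'][:3,:3].T@f['world_to_cam'][:3,3])
E
```

```text
t 0.0 tcp [ 0.292  -0.6079  0.2053] rv [-3.061e+00 -6.970e-01  1.000e-03] F [0.5 0.2 0.1] w 0.0854 q [ 1.015  0.478  0.022  1.556 -0.012  1.109 -0.083]
0.0187 [ 0.04206398 -0.01257838 -0.0261905 ] [0.47717043 0.20645054 0.10598351]
side [[563.64866466   0.         315.54358543]
 [  0.         563.64866466 239.55154305]
 [  0.           0.           1.        ]] [-0.01286493  0.          0.          0.          0.        ] [[-0.91695011 -0.39815116 -0.02604121  0.55613832]
 [ 0.1408282  -0.38401412  0.91252429 -0.19192656]
 [-0.3733228   0.83307191  0.4081927  -1.40936266]
 [ 0.          0.          0.          1.        ]] [0.01083255 1.32182505 0.76491172]
top [[520.70359758   0.         322.93077121]
 [  0.         520.70359758 245.56144485]
 [  0.           0.           1.        ]] [-0.03629246  0.          0.          0.          0.        ] [[-0.01510463 -0.99988278  0.00250499  0.02498926]
 [ 0.99165591 -0.01465949  0.12807674 -0.59906958]
 [-0.128025    0.00441864  0.9917611  -1.36418743]
 [ 0.          0.          0.          1.        ]] [0.41979825 0.02223213 1.4296123 ]
```

```bash
ls . pics
```

```text
.:
h.py
pics

pics:
side0.npz
side0.png
top0.npz
top0.png
```

View pics/side0.png

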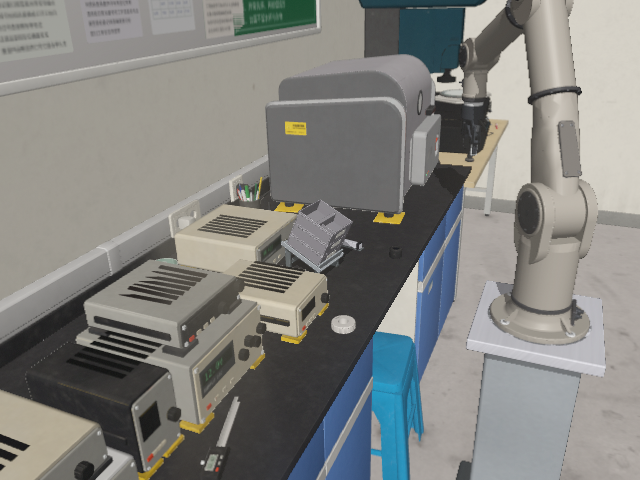

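View pics/top0.png

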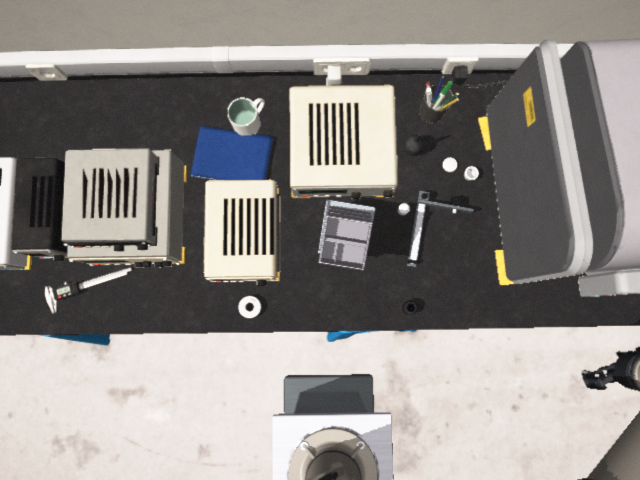

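Run:
```python
from h import *
f=load('top0'); im=f['img'][60:340,180:520]; 
cv2.imwrite('pics/top0z.png',cv2.cvtColor(cv2.resize(im[90:270],None,fx=2.35,fy=2.35,interpolation=cv2.INTER_CUBIC),cv2.COLOR_RGB2BGR))
f=load('side0'); im=f['img'][190:350,260:440]; 
cv2.imwrite('pics/side0z.png',cv2.cvtColor(cv2.resize(im,None,fx=3.7,fy=3.7,interpolation=cv2.INTER_CUBIC),cv2.COLOR_RGB2BGR))
f=load('top0')
for uv in [(250,307),(412,306),(285,295),(347,235),(417,225),(404,209),(347,325),(280,280)]: print(uv,np.round(onz(f,uv,0),3))
```

```text
(250, 307) [0.438 0.217 0.   ]
(412, 306) [ 0.434 -0.225  0.   ]
(285, 295) [0.47  0.122 0.   ]
(347, 235) [ 0.633 -0.051  0.   ]
(417, 225) [ 0.658 -0.247  0.   ]
(404, 209) [ 0.704 -0.212  0.   ]
(347, 325) [ 0.386 -0.046  0.   ]
(280, 280) [0.511 0.135 0.   ]
```

View pics/top0z.png

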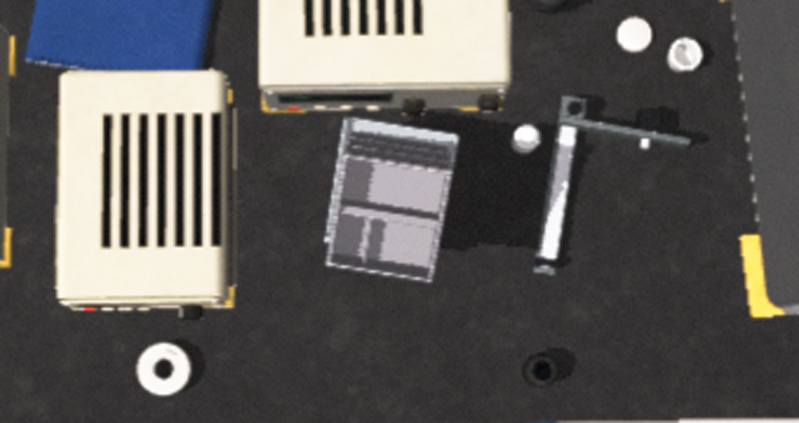

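View pics/side0z.png

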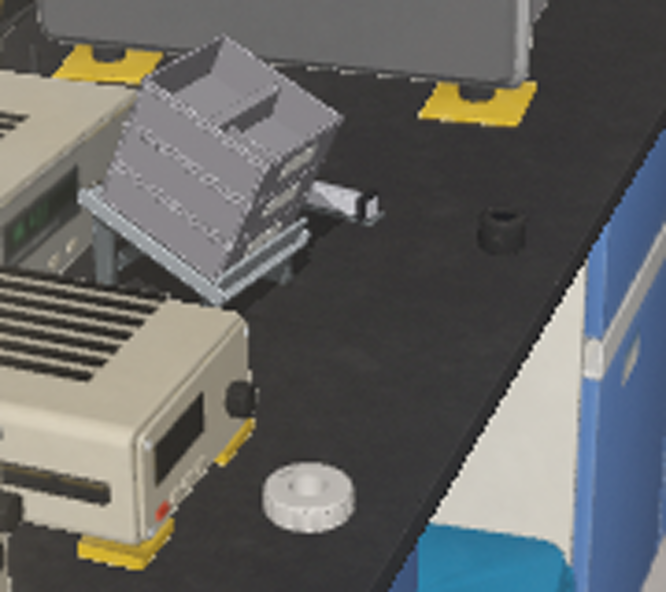

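```bash
cat >> h.py <<'E'
def zoom(f,u0,v0,u1,v1,tag,k=None,step=10,pts=None):
    k=k or min(800/(u1-u0),600/(v1-v0)); im=cv2.cvtColor(f['img'][v0:v1,u0:u1],cv2.COLOR_RGB2BGR)
    im=cv2.convertScaleAbs(im,alpha=1.3,beta=15)
    im=cv2.resize(im,None,fx=k,fy=k,interpolation=cv2.INTER_CUBIC)
    for u in range((u0//step+1)*step,u1,step):
        x=int((u-u0+.5)*k); cv2.line(im,(x,0),(x,5),(0,255,255),1); cv2.putText(im,str(u),(x-10,16),0,.35,(0,255,255),1)
    for v in range((v0//step+1)*step,v1,step):
        y=int((v-v0+.5)*k); cv2.line(im,(0,y),(5,y),(0,255,255),1); cv2.putText(im,str(v),(6,y+4),0,.35,(0,255,255),1)
    if pts is not None:
        for p in pts: cv2.drawMarker(im,(int((p[0]-u0+.5)*k),int((p[1]-v0+.5)*k)),(0,0,255),cv2.MARKER_CROSS,9,1)
    cv2.imwrite(f'pics/{tag}.png',im[:600,:800])
E
python3 - <<'E'
from h import *
zoom(load('top0'),310,190,390,285,'a1',6.3)
zoom(load('side0'),275,195,375,275,'a2',7.5)
zoom(load('top0'),390,180,490,275,'a3',6.3)
E
```

```text
(no output)
```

View pics/a1.png

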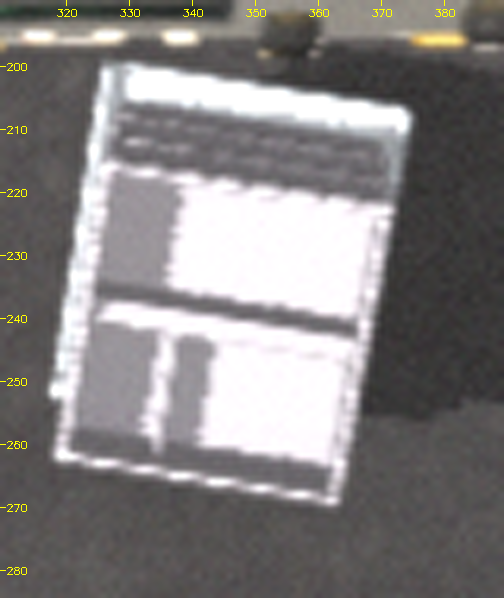

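View pics/a2.png

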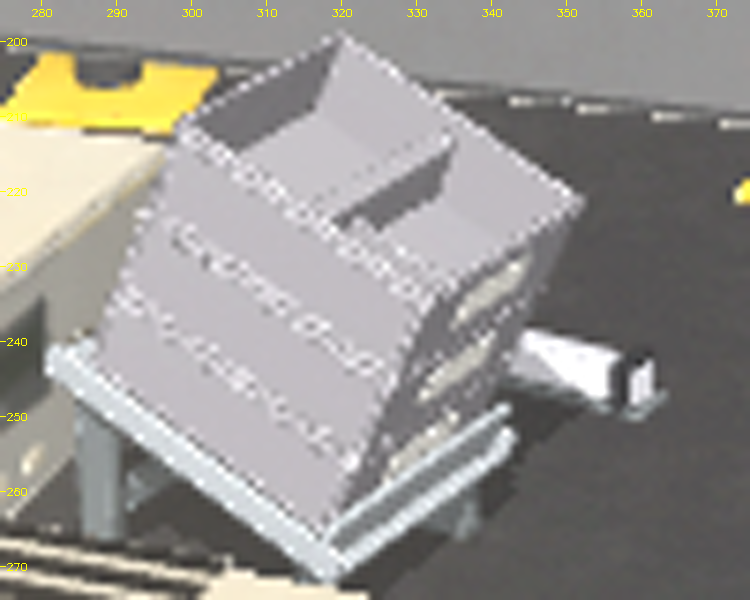

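View pics/a3.png

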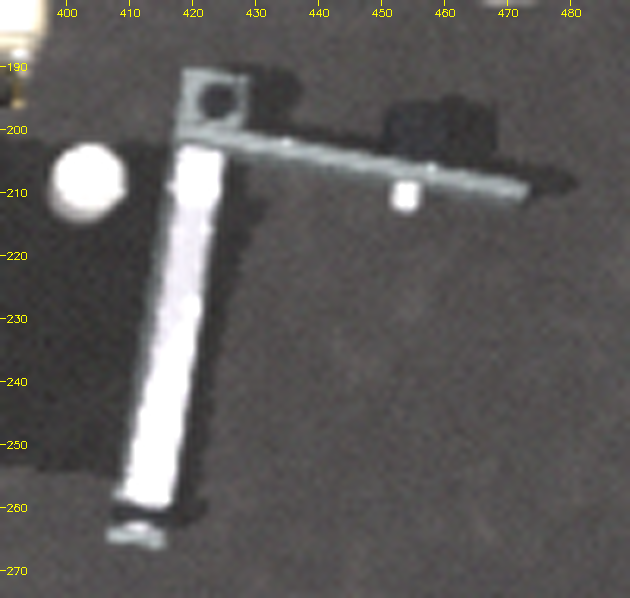

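Run:
```python
from h import *
t=load('top0');s=load('side0')
C={'FL':((326,215.5),(298.5,211.5),(60,55)),'FR':((371.5,222),(320,200),(60,-55)),'NL':((319,262.5),(331,235.5),(-60,55)),'NR':((362.5,269),(352,221.5),(-60,-55))}
P={}
for k,(a,b,l) in C.items():
    p,e=tri(t,a,s,b); P[k]=p; print(k,np.round(p,4),round(e,4))
for a,b in(('FL','FR'),('NL','NR'),('FL','NL'),('FR','NR')): print(a,b,np.linalg.norm(P[a]-P[b]))
A=np.array([[*C[k][2],46] for k in P])/1000; B=np.array(list(P.values()))
ca,cb=A.mean(0),B.mean(0); Rm,_=R.align_vectors(B-cb,A-ca); M=Rm.as_matrix(); print(M)
print('origin',cb-M@ca,'euler',Rm.as_euler('zyx',degrees=True), 'res',np.round((B-cb)-(A-ca)@M.T,4))
# constrained: tilt 24 exactly
```

```text
FL [0.6503 0.0079 0.1988] 0.0023
FR [ 0.6326 -0.1014  0.1971] 0.0035
NL [0.5438 0.0272 0.1498] 0.0017
NR [ 0.5243 -0.0802  0.1522] 0.0016
FL FR 0.1106669568012663
NL NR 0.10912933575803765
FL NL 0.11877565332063812
FR NR 0.11908903545842589
[[ 9.04242032e-01  1.77184409e-01 -3.88525460e-01]
 [-1.62853881e-01  9.84177658e-01  6.98065258e-02]
 [ 3.94746706e-01  1.50884192e-04  9.18789974e-01]]
origin [ 0.60562908 -0.03984856  0.13220437] euler [-11.08652581 -22.86278032  -4.34479056] res [[-0.0015  0.0001  0.0006]
 [ 0.0003 -0.0008 -0.001 ]
 [ 0.0006 -0.0001 -0.001 ]
 [ 0.0006  0.0008  0.0014]]
```

```bash
python3 - <<'E'
from h import *
t=load('top0');s=load('side0')
# model with tilt 24 yaw -10.2 ; compare z offset
yaw=np.radians(-10.2);M=R.from_euler('zyx',[yaw,-np.radians(24),0]).as_matrix(); print(np.round(M,3))
for org in ([0.6065,-0.040,0.1325],[0.6065,-0.040,0.139]):
    pts=[]
    for zz in (46,6,-34,-74):
        for sx,sy in((60,55),(60,-55),(-60,55),(-60,-55)): pts.append(np.array(org)+M@(np.array([sx,sy,zz])/1000))
    zoom(t,310,190,390,285,'b1_%d'%(org[2]*1e4),6.3,pts=proj(t,pts)); zoom(s,275,195,375,275,'b2_%d'%(org[2]*1e4),7.5,pts=proj(s,pts))
a=[cv2.imread('pics/b2_%d.png'%i) for i in(1325,1390)]; cv2.imwrite('pics/b2.png',np.hstack([x[:,:560] for x in a])[:, :].copy())
E
python3 - <<'E'
import cv2,numpy as np
a=[cv2.imread('pics/b2_%d.png'%i)[:,:600] for i in(1325,1390)]
cv2.imwrite('pics/b2.png',cv2.resize(np.hstack(a),(800,400)))
a=[cv2.imread('pics/b1_%d.png'%i) for i in(1325,1390)]
cv2.imwrite('pics/b1.png',cv2.resize(np.hstack(a),(800,480)))
E
```

```text
[[ 0.899  0.162 -0.407]
 [-0.177  0.984  0.   ]
 [ 0.4    0.072  0.914]]
```

View pics/b2.png

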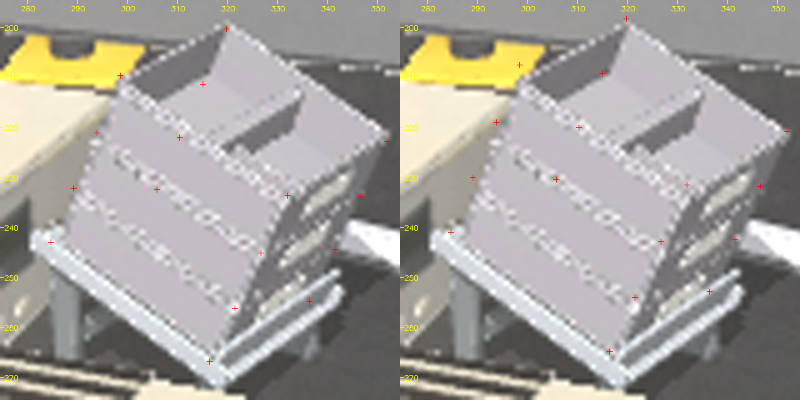

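View pics/b1.png

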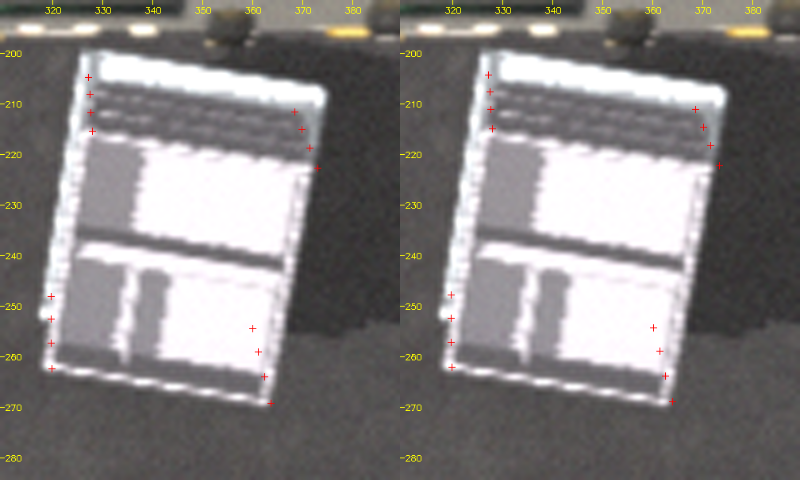

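Run:
```python
from h import *
t=load('top0');s=load('side0')
yaw=np.radians(-10.2);M=R.from_euler('ZYX',[yaw,-np.radians(24),0]).as_matrix(); print(np.round(M,3))
cb=np.array([0.58775,-0.0366,0.1745]); o1=cb-M@[0,0,.046]; print(o1)
T=[];S=[]
for dz in (0,.0065):
    org=o1+[0,0,dz]
    pts=[]
    for zz in (46,6,-34,-74):
        for sx,sy in((60,55),(60,-55),(-60,55),(-60,-55)): pts.append(org+M@(np.array([sx,sy,zz])/1000))
    zoom(t,310,190,390,285,'q',6.3,pts=proj(t,pts)); T.append(cv2.imread('pics/q.png')); zoom(s,275,195,375,275,'q',7.5,pts=proj(s,pts)); S.append(cv2.imread('pics/q.png')[:,:600])
cv2.imwrite('pics/c2.png',cv2.resize(np.hstack(S),(800,400)))
cv2.imwrite('pics/c1.png',cv2.resize(np.hstack(T),(800,480)))
print('rack axis point: deck', o1-M@[0,0,.08], o1-M@[0,0,.08]+[0,0,.0065])
```

```text
[[ 0.899  0.177 -0.4  ]
 [-0.162  0.984  0.072]
 [ 0.407  0.     0.914]]
[ 0.60616419 -0.03991324  0.13247691]
rack axis point: deck [ 0.63818886 -0.04567538  0.05939327] [ 0.63818886 -0.04567538  0.06589327]
```

View pics/c2.png

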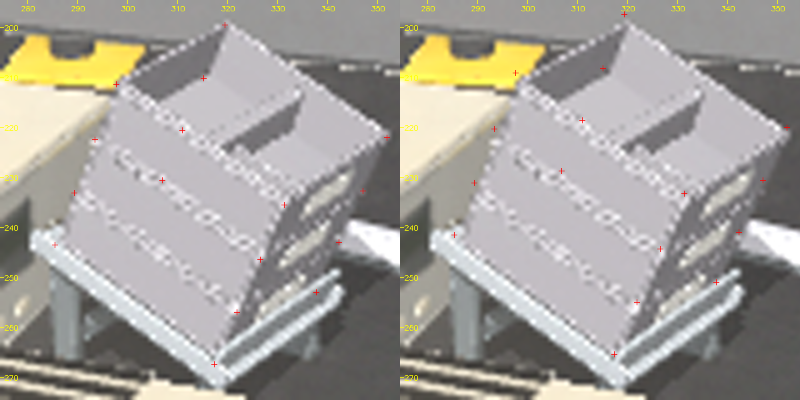

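View pics/c1.png

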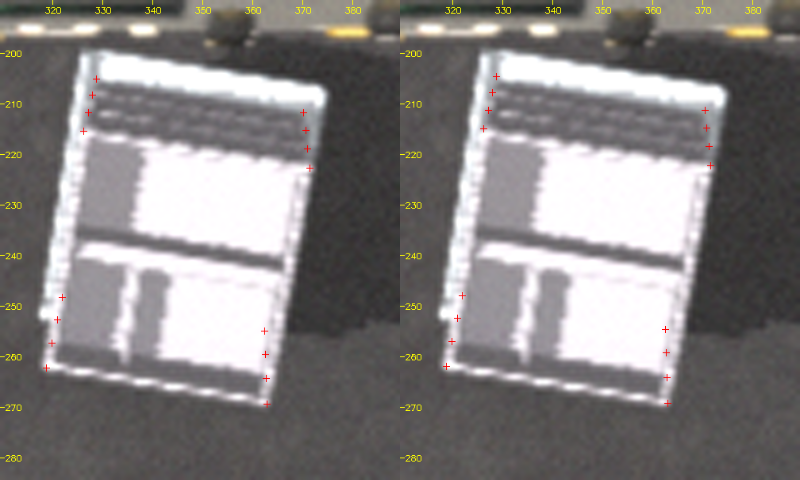

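Run:
```python
from h import *
t=load('top0');s=load('side0')
def cen(f,box,thr,inv=False):
    u0,v0,u1,v1=box; g=cv2.cvtColor(f['img'][v0:v1,u0:u1],cv2.COLOR_RGB2GRAY); m=(g>thr).astype(np.uint8)
    n,l,st,c=cv2.connectedComponentsWithStats(m); i=1+np.argmax(st[1:,4]); return st[i]+[u0,v0,0,0,0],c[i]+[u0,v0]
print(cen(t,(230,290,270,325),130)); print(cen(s,(325,308,362,338),130)); 
zoom(s,320,300,370,345,'d1',8); zoom(t,230,285,275,330,'d2',8)
T=t; st,c=cen(t,(230,290,270,325),130)
P=onz(t,c,.017); print(P)
pts=[P+[.03*np.cos(a),.03*np.sin(a),z-P[2]] for z in(0,.018) for a in np.arange(0,6.28,.4)]
zoom(s,320,300,370,345,'d1',8,pts=proj(s,pts)); zoom(t,230,285,275,330,'d2',8,pts=proj(t,pts))
cv2.imwrite('pics/d.png',np.hstack([cv2.imread('pics/d1.png')[:360],cv2.imread('pics/d2.png')[:360]]))
```

```text
(array([238, 296,  23,  22, 354]), array([249.03389831, 306.60169492]))
(array([331, 315,  24,  19, 371]), array([342.72506739, 324.05660377]))
[0.43912509 0.21772128 0.017     ]
```

View pics/d.png

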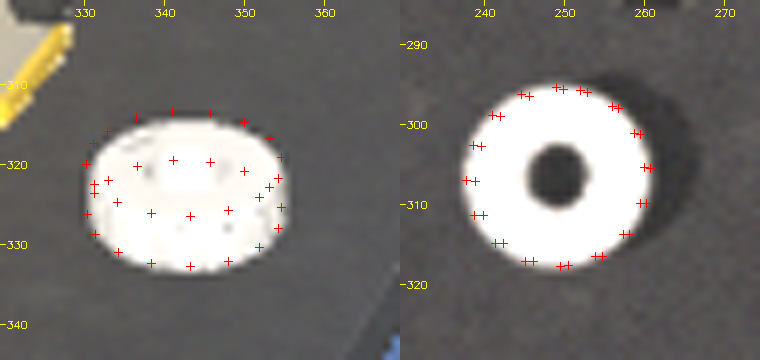

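```bash
cat >> h.py <<'E'
def plan(xyz,yaw_deg=None,n=None):
    """yaw: heading of tool y axis (mod 180)"""
    o=r.get_obs(); Rt=R.from_rotvec(o['orientation']).as_matrix(); d=np.array(xyz)-o['tcp_pos']; loc=Rt.T@d*1000
    h=np.degrees(np.arctan2(Rt[1,1],Rt[0,1])); turn=0
    if yaw_deg is not None:
        turn=-(((yaw_deg-h)+90)%180-90)   # tool z down -> turn about tool z reverses heading
    print('now',np.round(o['tcp_pos'],4),'heading y',round(h,2),'tilt',np.round(Rt[:,2],4),'shift mm',np.round(loc,1),'turn',round(turn,2),'q7',round(o['joints'][6],2),'F',np.round(o['contact_force'],2),'w',round(o['grip_width'],4))
E
python3 - <<'E'
from h import *
plan((0.5948,-0.0378,0.28),-10.2)
E
```

```text
now [ 0.292  -0.6079  0.2054] heading y -64.35 tilt [-9.0e-04  1.5e-03 -1.0e+00] shift mm [ 519.8 -382.9  -74. ] turn -54.15 q7 -0.08 F [-0.14  0.35 -0.26] w 0.0856
```

>>> send_rows(moves=[20,-15,-50,-5,68,-50,-74,-12,116,-85,-74,-19,164,-121,-74,-26,212,-156,-74,-33,260,-191,-74,-40,308,-227,-74,-47,356,-262,-74,-54], hand=0.68)

```text
clock: 1.1
tcp_pos: [0.5001, -0.2163, 0.2801]
orientation: [-2.409, -2.017, 0.0]
contact_force: [1.6, -0.3, -0.5]
grip_width: 0.0273
```

Run:
```python
from h import *
state();plan((0.5948,-0.0378,0.26),-10.2)
```

```text
t 1.1 tcp [ 0.5001 -0.2163  0.2801] rv [-2.409 -2.017  0.   ] F [ 1.6 -0.3 -0.5] w 0.0273 q [ 0.588  0.221 -0.346  1.757  0.081  1.177  0.041]
now [ 0.5001 -0.2163  0.2801] heading y -10.12 tilt [-3.e-04 -1.e-04 -1.e+00] shift mm [192.4  61.9  20.1] turn 0.08 q7 0.04 F [ 1.58 -0.31 -0.46] w 0.0273
```

>>> send_rows(moves=[48,15,0,0,96,31,0,0,144,46,0,0,192,62,20,0,192,62,50,0])

```text
clock: 1.72
tcp_pos: [0.5969, -0.0346, 0.2303]
orientation: [-2.405, -2.021, -0.006]
contact_force: [-0.3, -0.4, -0.1]
grip_width: 0.0276
```

Run:
```python
from h import *
plan((0.5948,-0.0378,0.157),-10.2)
s=grab('side','s1'); t=grab('top','t1')
o=r.get_obs(); p=o['tcp_pos']; 
zoom(s,260,150,400,275,'e1',4.8,pts=proj(s,[p])); zoom(t,300,190,400,285,'e2',6.3,pts=proj(t,[p]))
print(proj(s,[p]),proj(t,[p]))
```

```text
now [ 0.5969 -0.0346  0.2303] heading y -9.92 tilt [ 0.0024  0.0029 -1.    ] shift mm [-3.7 -1.7 73.2] turn 0.28 q7 -0.36 F [-0.25 -0.36 -0.1 ] w 0.0276
[[323.59660396 198.81414441]] [[347.05438818 237.67039699]]
```

View pics/e1.png

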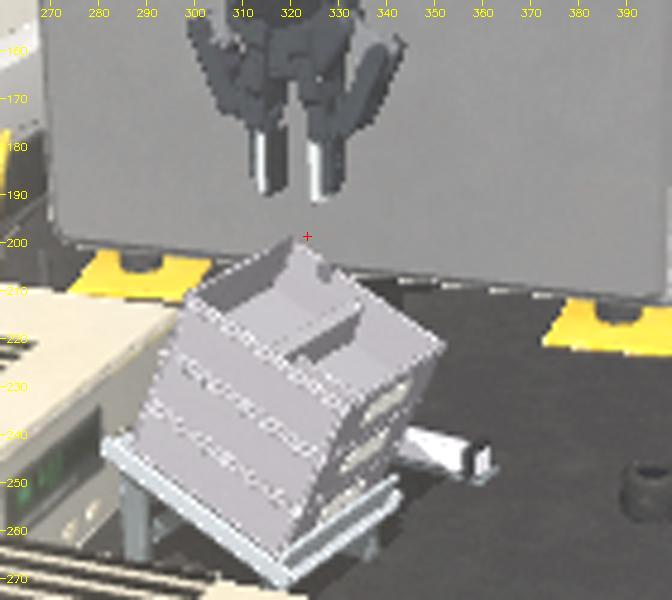

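View pics/e2.png

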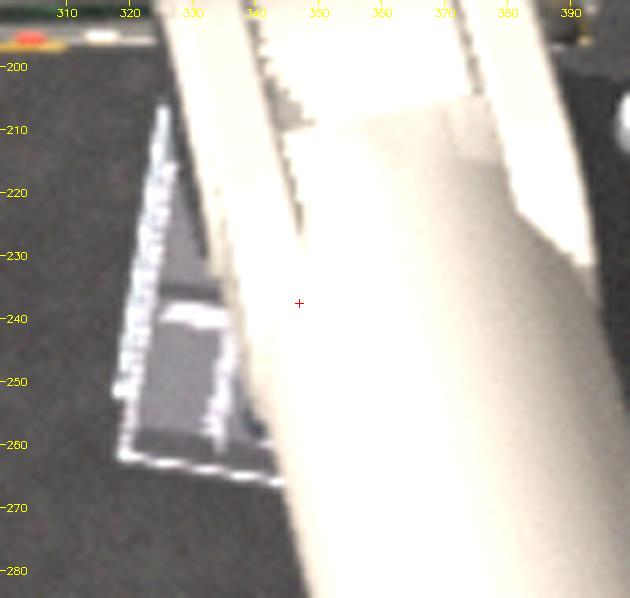

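Run:
```python
from h import *
plan((0.5948,-0.0378,0.157),-10.2)
s=grab('side','s2')
o=r.get_obs(); p=o['tcp_pos']; 
zoom(s,280,160,360,220,'e1',8,pts=proj(s,[p,p+[0,0,.0187]])); 
state()
```

```text
now [ 0.5928 -0.0397  0.2266] heading y -10.24 tilt [-7.1e-03  2.0e-04 -1.0e+00] shift mm [ 2.3  2.1 69.6] turn -0.04 q7 -0.36 F [ 0.44 -0.72 -0.39] w 0.0273
t 1.88 tcp [ 0.5938 -0.0407  0.2286] rv [-2.41  -2.011  0.005] F [-0.3 -0.8  1.2] w 0.0272 q [ 0.301  0.363 -0.433  1.701  0.166  1.119 -0.362]
```

View pics/e1.png

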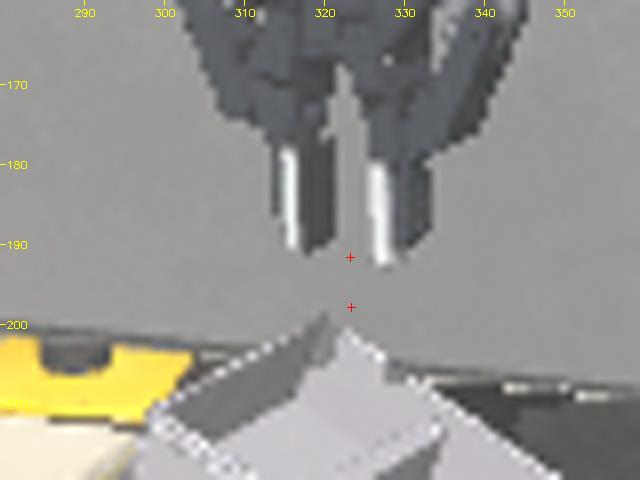

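>>> send_rows(moves=[0,2,20,0,0,2,40,0,0,2,60,0,0,2,68,0,0,2,68,0])

```text
clock: 2.5
tcp_pos: [0.5971, -0.0413, 0.1622]
orientation: [-2.413, -2.011, 0.0]
contact_force: [-0.4, 0.3, -0.3]
grip_width: 0.0277
```

Run:
```python
from h import *
s=grab('side','s3')
state();plan((0.5948,-0.0378,0.157),-10.2)
o=r.get_obs(); p=o['tcp_pos']; 
zoom(s,280,175,370,245,'e1',8,pts=proj(s,[p,p+[0,0,.0187]]));
```

```text
t 2.55 tcp [ 0.5975 -0.0411  0.1628] rv [2.413e+00 2.011e+00 1.000e-03] F [-0.3 -0.  -0.1] w 0.0273 q [ 0.288  0.43  -0.421  1.765  0.206  0.989 -0.394]
now [ 0.5975 -0.0411  0.1628] heading y -10.38 tilt [ 8.e-04 -1.e-04 -1.e+00] shift mm [ 2.7 -3.3  5.8] turn -0.18 q7 -0.39 F [-0.25 -0.02 -0.14] w 0.0273
```

View pics/e1.png

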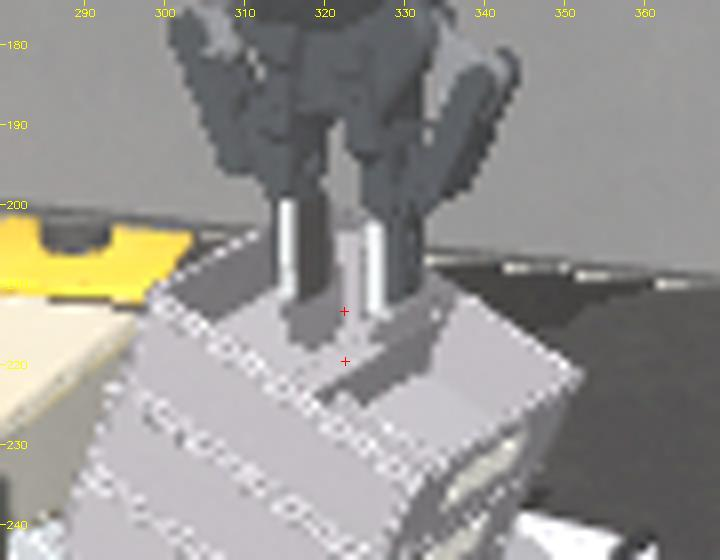

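>>> send_rows(moves=[0,-1,5,0,1,-2,10,0,2,-3,14,0,2,-3,18,0,2,-3,18,0])

```text
clock: 3.18
tcp_pos: [0.5944, -0.0383, 0.1439]
orientation: [-2.412, -2.012, 0.001]
contact_force: [-0.1, 0.3, 0.4]
grip_width: 0.0274
```

Run:
```python
from h import *
s=grab('side','s4')
state();plan((0.5948,-0.0378,0.137),-10.2)
o=r.get_obs(); p=o['tcp_pos']; 
zoom(s,280,175,370,245,'e1',8,pts=proj(s,[p,p+[0,0,.0187]]));
```

```text
t 3.23 tcp [ 0.5945 -0.0383  0.1441] rv [-2.413 -2.012  0.   ] F [-0.8 -0.  -0.6] w 0.0271 q [ 0.28   0.447 -0.418  1.788  0.217  0.952 -0.408]
now [ 0.5945 -0.0383  0.1441] heading y -10.34 tilt [-2.e-04  0.e+00 -1.e+00] shift mm [0.5 0.2 7.1] turn -0.14 q7 -0.41 F [-0.78 -0.02 -0.56] w 0.0271
```

View pics/e1.png

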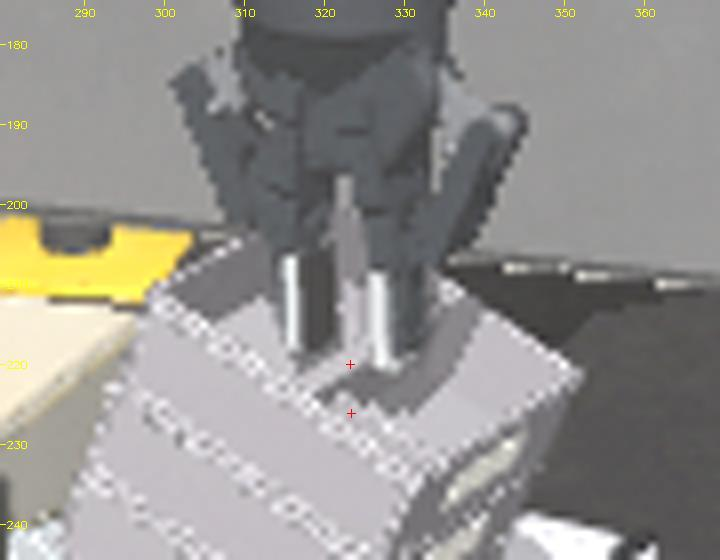

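>>> send_rows(moves=[0,0,3,0,0,0,6,0,0,0,8,0,0,0,8,0])

```text
clock: 3.72
tcp_pos: [0.5944, -0.0383, 0.1361]
orientation: [-2.412, -2.012, 0.0]
contact_force: [-0.7, 0.4, 1.3]
grip_width: 0.0271
```

Run:
```python
from h import *
s=grab('side','s5')
state();plan((0.5948,-0.0378,0.137),-10.2)
o=r.get_obs(); p=o['tcp_pos']; 
zoom(s,290,185,360,245,'e1',10,pts=proj(s,[p,p+[0,0,.0187]]));
```

```text
t 3.77 tcp [ 0.5946 -0.0383  0.1362] rv [-2.413 -2.012  0.   ] F [ 0.5  0.1 -0.3] w 0.0272 q [ 0.278  0.456 -0.415  1.795  0.222  0.937 -0.413]
now [ 0.5946 -0.0383  0.1362] heading y -10.35 tilt [-1.e-04 -0.e+00 -1.e+00] shift mm [ 0.5  0.1 -0.8] turn -0.15 q7 -0.41 F [ 0.55  0.1  -0.32] w 0.0272
```

View pics/e1.png

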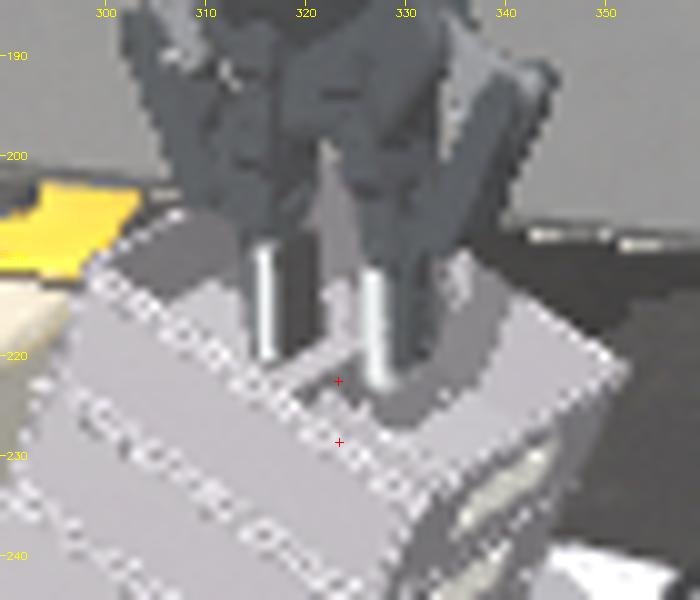

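>>> send_rows(moves=[0,0,0,0,0,0,0,0], hand=0.79, newtons=20)

```text
clock: 4.03
tcp_pos: [0.5945, -0.0382, 0.1363]
orientation: [-2.413, -2.012, 0.0]
contact_force: [-0.4, -0.5, 0.9]
grip_width: 0.018
```

Run:
```python
from h import *
s=grab('side','s6')
state()
o=r.get_obs(); p=o['tcp_pos']; 
zoom(s,290,185,360,245,'e1',10,pts=proj(s,[p,p+[0,0,.0187]]));
```

```text
t 4.08 tcp [ 0.5945 -0.0382  0.1364] rv [-2.413 -2.012  0.   ] F [-0.4  0.2  0.2] w 0.0176 q [ 0.278  0.455 -0.415  1.795  0.222  0.937 -0.412]
```

View pics/e1.png

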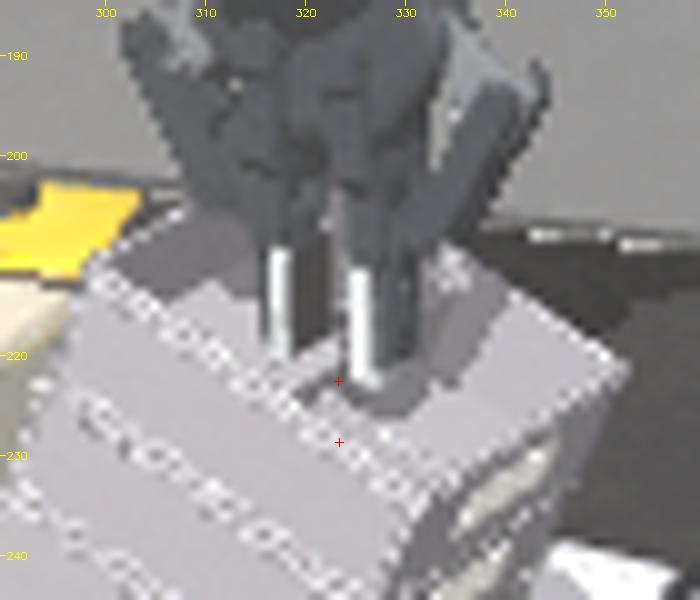

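>>> send_rows(moves=[0,0,0,0,0,0,0,0], hand=0.82)

```text
clock: 4.32
tcp_pos: [0.5936, -0.0381, 0.1362]
orientation: [-2.412, -2.012, 0.002]
contact_force: [-4.7, 2.3, 3.6]
grip_width: 0.0149
```

>>> send_rows(moves=[0,0,0,0,0,0,0,0], hand=0.84)

```text
clock: 4.58
tcp_pos: [0.5933, -0.038, 0.1363]
orientation: [-2.411, -2.012, 0.003]
contact_force: [-7.2, 0.5, 5.2]
grip_width: 0.0143
```

>>> send_rows(moves=[0,-1,0,0,0,-2,0,0])

```text
clock: 4.82
tcp_pos: [0.5932, -0.038, 0.1364]
orientation: [2.412, 2.011, 0.002]
contact_force: [-0.1, 0.4, -0.2]
grip_width: 0.0138
```

Run:
```python
from h import *
s=grab('side','s7')
state()
o=r.get_obs(); p=o['tcp_pos']; 
zoom(s,280,185,360,265,'e1',7.5);
```

```text
t 4.88 tcp [ 0.5932 -0.038   0.1364] rv [2.412e+00 2.011e+00 2.000e-03] F [0.1 0.6 0.1] w 0.0143 q [ 0.278  0.453 -0.416  1.799  0.222  0.934 -0.413]
```

View pics/e1.png

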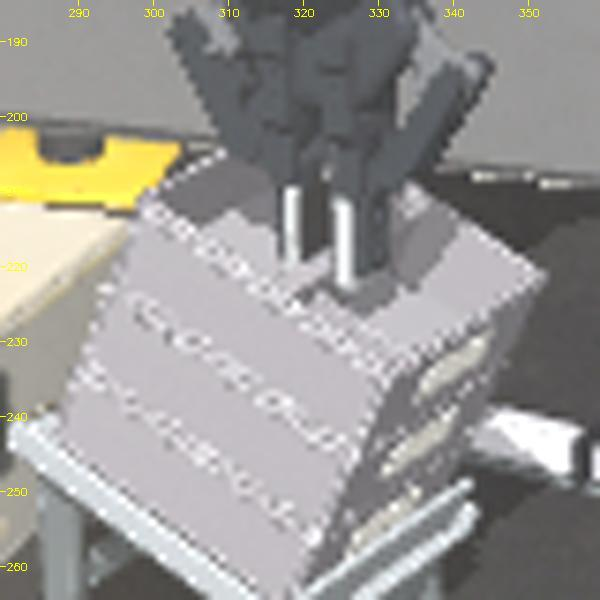

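>>> send_rows(moves=[0,1,0,0,0,1,2,0,0,1,4,0,0,1,6,0,0,1,6,0], hand=0.78)

```text
clock: 5.5
tcp_pos: [0.5935, -0.0381, 0.1301]
orientation: [-2.413, -2.012, 0.0]
contact_force: [-0.2, -1.4, 0.3]
grip_width: 0.0185
```

>>> send_rows(moves=[0,0,0,0,0,0,0,0], hand=0.82)

```text
clock: 5.75
tcp_pos: [0.5934, -0.038, 0.1305]
orientation: [-2.413, -2.012, 0.0]
contact_force: [-1.7, 0.3, 1.8]
grip_width: 0.0158
```

>>> send_rows(moves=[0,0,0,0,0,-0.8,-2,0,0,-1.6,-4,0,0,-2.5,-6,0], hand=0.85)

```text
clock: 6.25
tcp_pos: [0.5915, -0.0376, 0.1366]
orientation: [2.412, 2.012, 0.001]
contact_force: [0.0, -0.1, 1.3]
grip_width: 0.0139
```

Run:
```python
from h import *
s=grab('side','s8')
state()
zoom(s,280,185,360,265,'e1',7.5);
```

```text
t 6.3 tcp [ 0.5914 -0.0376  0.1369] rv [2.412e+00 2.012e+00 1.000e-03] F [-0.7  0.4  1.7] w 0.0138 q [ 0.279  0.45  -0.417  1.803  0.221  0.934 -0.413]
```

View pics/e1.png

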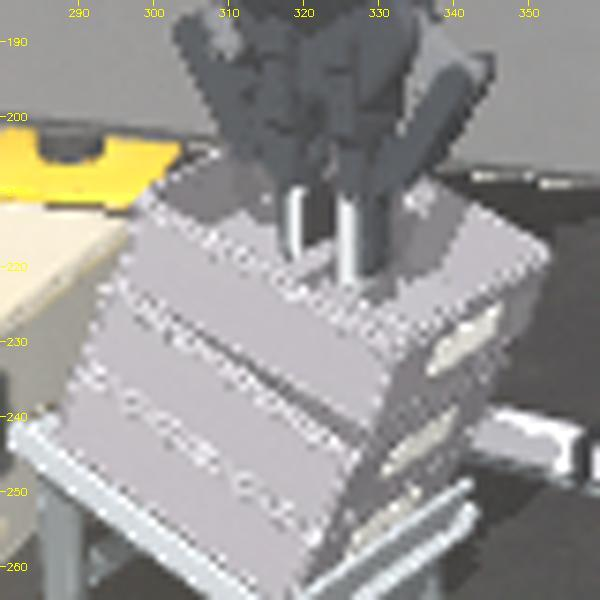

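>>> send_rows(moves=[0,0,-3,0,0,0,-6,0,0,0,-9,0,0,0,-12,0], hand=0.87)

```text
clock: 6.8
tcp_pos: [0.591, -0.0377, 0.1484]
orientation: [-2.413, -2.012, 0.0]
contact_force: [0.8, 0.4, -0.3]
grip_width: 0.0115
```

Run:
```python
from h import *
s=grab('side','s9')
state()
zoom(s,280,175,360,255,'e1',7.5);
```

```text
t 6.85 tcp [ 0.5911 -0.0377  0.1487] rv [-2.413 -2.012  0.   ] F [ 0.  -0.3  0.5] w 0.0111 q [ 0.282  0.436 -0.42   1.793  0.212  0.957 -0.406]
```

View pics/e1.png

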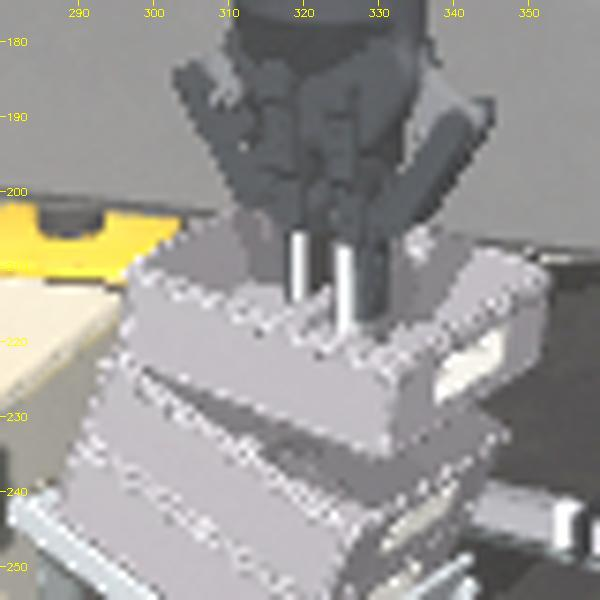

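>>> send_rows(moves=[0,0,-4,0,0,0,-10,0,0,0,-18,0,0,0,-30,0,0,0,-50,0,0,0,-70,0,0,0,-70,0], hand=1.0, newtons=30)

```text
clock: 7.72
tcp_pos: [0.5924, -0.0375, 0.2204]
orientation: [2.411, 2.01, 0.004]
contact_force: [-0.0, -0.2, -2.1]
grip_width: 0.0093
```

Run:
```python
from h import *
s=grab('side','s10')
state()
zoom(s,270,140,380,260,'e1',5);
```

```text
t 7.78 tcp [ 0.5915 -0.0376  0.219 ] rv [2.412e+00 2.011e+00 2.000e-03] F [-0.7  0.1 -2.5] w 0.0091 q [ 0.298  0.364 -0.435  1.722  0.171  1.091 -0.372]
```

View pics/e1.png

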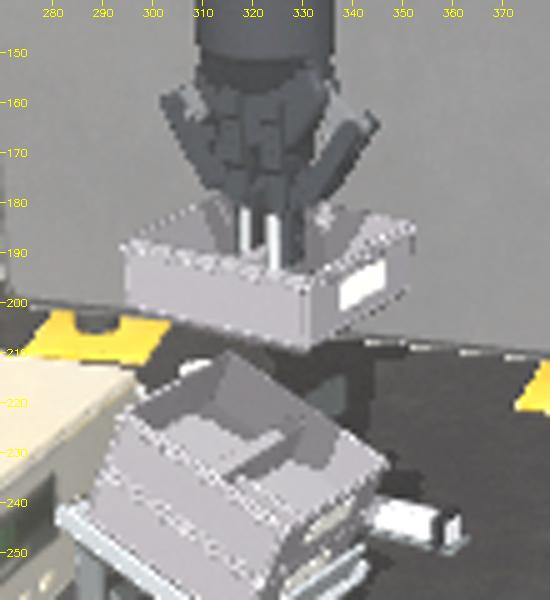

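Run:
```python
from h import *
s=load('s10'); p=np.array([.592,-.0375])+[-.0493,.0647]
for zz in (.17,.18,.19,.2,.21,.22,.23,.24,.25): print(zz,proj(s,[[*p,zz]]).round(1))
plan((0.47,0.06,0.22),-10.2)
```

```text
0.17 [[331.6 228.7]]
0.18 [[331.5 225.3]]
0.19 [[331.5 221.9]]
0.2 [[331.4 218.4]]
0.21 [[331.4 214.9]]
0.22 [[331.3 211.4]]
0.23 [[331.3 207.9]]
0.24 [[331.2 204.4]]
0.25 [[331.1 200.8]]
now [ 0.5915 -0.0376  0.219 ] heading y -10.35 tilt [ 1.5e-03 -2.0e-04 -1.0e+00] shift mm [  74.2 -137.1   -1.2] turn -0.15 q7 -0.37 F [-0.7   0.1  -2.49] w 0.0091
```

>>> send_rows(moves=[10,-20,0,0,25,-46,0,0,42,-78,0,0,58,-110,0,0,68,-128,10,0,74,-137,40,0,74,-137,80,0,74,-137,120,0])

```text
clock: 8.78
tcp_pos: [0.469, 0.0597, 0.0968]
orientation: [-2.412, -2.012, 0.001]
contact_force: [0.5, -0.4, -1.5]
grip_width: 0.0093
```

>>> send_rows(moves=[0,0,30,0,0,0,55,0,0,0,70,0,0,0,74,0,0,0,74,0])

```text
clock: 9.4
tcp_pos: [0.4699, 0.0599, 0.0246]
orientation: [2.412, 2.012, 0.0]
contact_force: [0.9, 0.5, -1.5]
grip_width: 0.0095
```

Run:
```python
from h import *
s=grab('side','s11');t=grab('top','t11')
state()
zoom(s,270,200,400,300,'e1',6); zoom(t,230,190,390,330,'e2',4.2)
```

```text
t 9.5 tcp [0.4704 0.0599 0.0251] rv [2.412e+00 2.011e+00 2.000e-03] F [-0.1 -0.4 -1.4] w 0.0091 q [ 0.1    0.459 -0.431  2.145  0.335  0.599 -0.751]
```

View pics/e1.png

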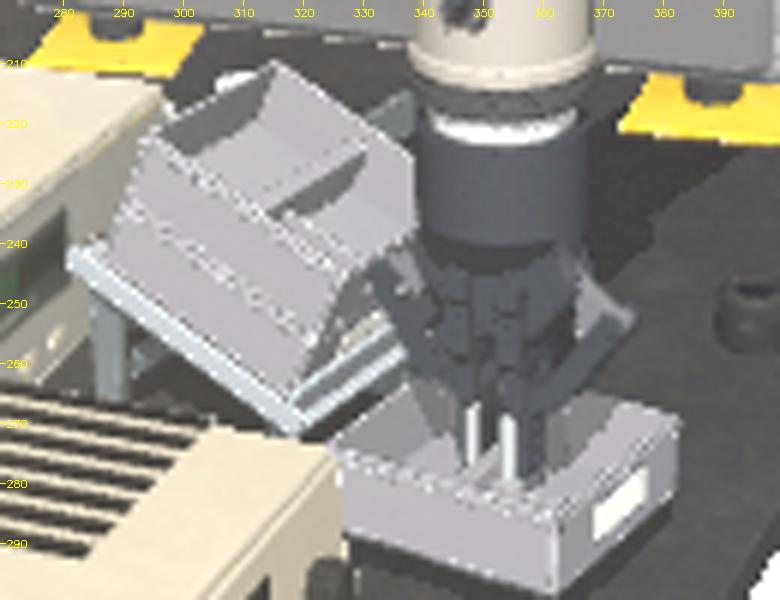

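View pics/e2.png

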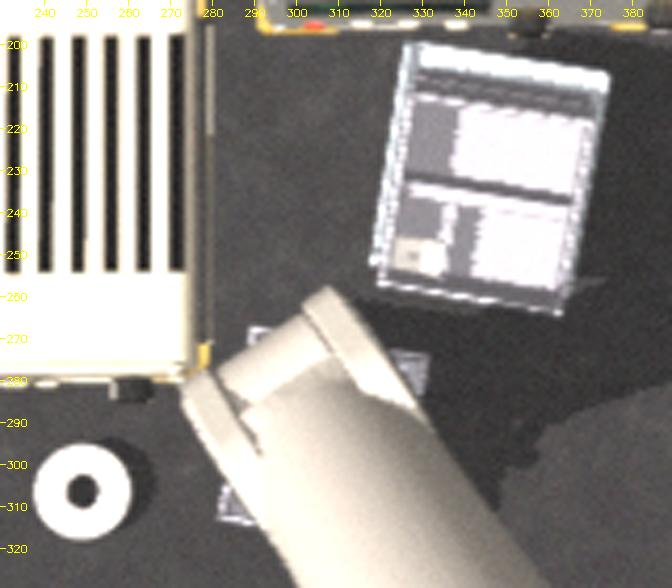

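>>> send_rows(moves=[0,0,6,0,0,0,12,0,0,0,16,0,0,0,18,0,0,0,20,0,0,0,20,0])

```text
clock: 10.25
tcp_pos: [0.4696, 0.0598, 0.0042]
orientation: [-2.412, -2.012, 0.0]
contact_force: [0.3, 0.6, -1.8]
grip_width: 0.0094
```

>>> send_rows(moves=[0,0,1,0,0,0,2,0,0,0,2,0])

```text
clock: 10.62
tcp_pos: [0.4696, 0.0597, 0.0023]
orientation: [2.413, 2.012, -0.0]
contact_force: [0.1, 0.2, -2.2]
grip_width: 0.0092
```

>>> send_rows(moves=[0,0,1.5,0,0,0,3,0,0,0,3,0])

```text
clock: 11.0
tcp_pos: [0.4696, 0.0597, -0.0008]
orientation: [-2.413, -2.012, 0.0]
contact_force: [-1.3, 0.5, -1.5]
grip_width: 0.0092
```

Run:
```python
from h import *
s=grab('side','s12')
state()
zoom(s,310,240,400,310,'e1',8)
```

```text
t 11.05 tcp [ 0.4696  0.0598 -0.0008] rv [-2.413 -2.012  0.   ] F [ 0.1  0.5 -3.4] w 0.0092 q [ 0.073  0.505 -0.401  2.156  0.373  0.545 -0.785]
```

View pics/e1.png

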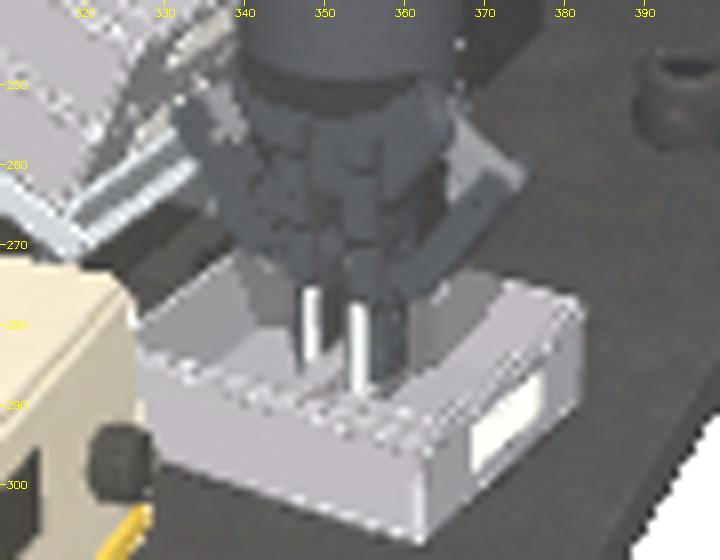

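>>> send_rows(moves=[0,0,1,0,0,0,2,0,0,0,3,0,0,0,3,0])

```text
clock: 11.55
tcp_pos: [0.4703, 0.0597, -0.0034]
orientation: [2.412, 2.011, 0.001]
contact_force: [1.8, -1.1, 2.2]
grip_width: 0.009
```

>>> send_rows(moves=[0,0,1,0,0,0,2,0,0,0,2,0])

```text
clock: 11.92
tcp_pos: [0.4703, 0.0596, -0.0036]
orientation: [2.411, 2.011, 0.001]
contact_force: [-8.0, -2.7, 31.1]
grip_width: 0.0095
```

>>> send_rows(moves=[0,0,-2,0,0,0,-2,0])

```text
clock: 12.18
tcp_pos: [0.4697, 0.0598, -0.0035]
orientation: [2.413, 2.012, 0.0]
contact_force: [-1.9, 0.1, 6.7]
grip_width: 0.0091
```

>>> send_rows(moves=[0,0,0,0,0,0,0,0,0,0,-10,0,0,0,-30,0,0,0,-50,0,0,0,-80,0], hand=0.7)

```text
clock: 12.92
tcp_pos: [0.4691, 0.0597, 0.0771]
orientation: [-2.412, -2.012, 0.001]
contact_force: [0.7, 0.0, -0.1]
grip_width: 0.0258
```

Run:
```python
from h import *
s=grab('side','s13')
state()
zoom(s,270,200,400,310,'e1',6)
```

```text
t 12.97 tcp [0.4715 0.0604 0.0806] rv [2.411 2.011 0.006] F [ 1.2 -0.4  1.7] w 0.0255 q [ 0.151  0.366 -0.484  2.111  0.257  0.716 -0.681]
```

View pics/e1.png

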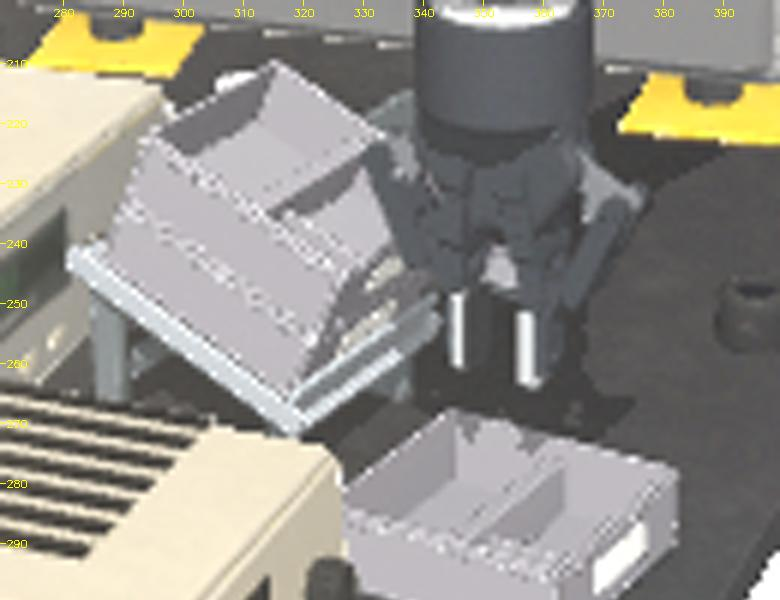

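Run:
```python
from h import *
plan((0.6104,-0.0409,0.2),-10.2)
```

```text
now [0.4715 0.0604 0.0806] heading y -10.33 tilt [ 4.5e-03  6.0e-04 -1.0e+00] shift mm [ -74.6  155.3 -118.8] turn -0.13 q7 -0.68 F [ 1.16 -0.41  1.67] w 0.0255
```

>>> send_rows(moves=[0,0,-50,0,0,0,-100,0,-25,52,-120,0,-50,104,-120,0,-70,145,-120,0,-75,156,-100,0,-75,156,-70,0,-75,156,-70,0], hand=0.7)

```text
clock: 13.98
tcp_pos: [0.6068, -0.0414, 0.1436]
orientation: [-2.408, -2.011, 0.007]
contact_force: [0.4, 0.6, 0.8]
grip_width: 0.0258
```

Run:
```python
from h import *
plan((0.6104,-0.0409,0.11),-10.2)
s=grab('side','s14')
zoom(s,270,170,380,270,'e1',6) 
plan((0.6104,-0.0409,0.11),-10.2)
```

```text
now [ 0.6068 -0.0414  0.1436] heading y -10.28 tilt [-6.2e-03  6.0e-04 -1.0e+00] shift mm [ 1.1  3.7 33.6] turn -0.08 q7 -0.41 F [0.41 0.56 0.82] w 0.0258
now [ 0.6081 -0.0412  0.1454] heading y -10.27 tilt [-3.1e-03  5.0e-04 -1.0e+00] shift mm [ 0.7  2.3 35.4] turn -0.07 q7 -0.41 F [ 0.45 -0.04 -0.22] w 0.0257
```

View pics/e1.png

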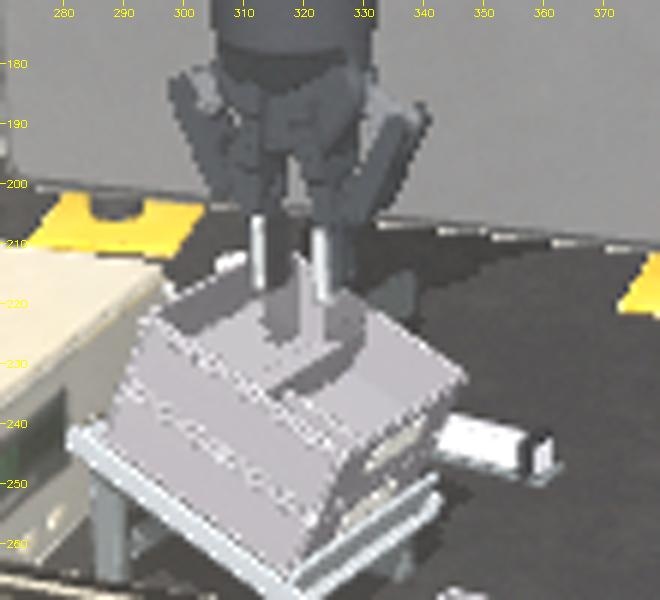

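>>> send_rows(moves=[0,1,12,0,0,1,24,0,0,1,36,0,0,1,42,0,0,1,46,0,0,1,46,0])

```text
clock: 14.78
tcp_pos: [0.6106, -0.0422, 0.1001]
orientation: [-2.412, -2.012, 0.0]
contact_force: [0.0, 1.6, 0.7]
grip_width: 0.0255
```

Run:
```python
from h import *
s=grab('side','s15')
plan((0.6094,-0.0409,0.094),-10.2)
zoom(s,270,190,360,270,'e1',7.5)
```

```text
now [ 0.6108 -0.0422  0.1004] heading y -10.34 tilt [ 3.e-04  0.e+00 -1.e+00] shift mm [ 1.  -1.6  6.4] turn -0.14 q7 -0.44 F [ 0.43 -1.03 -0.55] w 0.0252
```

View pics/e1.png

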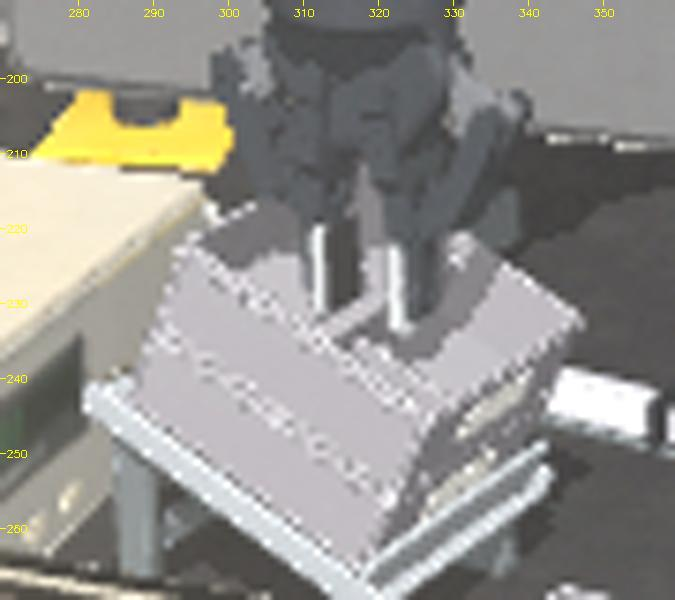

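Same picture as before at the top tray: fingers (317,231) and (323,233) straddle the wall. Closing after the last 6 mm.

>>> send_rows(moves=[0,-1,2,0,1,-1,4,0,1,-1,6,0,1,-1,6,0])

```text
clock: 15.32
tcp_pos: [0.6095, -0.041, 0.0941]
orientation: [-2.412, -2.012, 0.001]
contact_force: [-0.4, 0.1, 0.7]
grip_width: 0.0255
```

>>> send_rows(moves=[0,0,0,0,0,0,0,0], hand=0.79, newtons=20)

```text
clock: 15.58
tcp_pos: [0.61, -0.0411, 0.0944]
orientation: [2.413, 2.012, 0.0]
contact_force: [0.6, 0.2, -0.1]
grip_width: 0.0182
```

>>> send_rows(moves=[0,0,0,0,0,0,0,0], hand=0.82)

```text
clock: 15.82
tcp_pos: [0.6098, -0.0411, 0.0944]
orientation: [2.413, 2.012, -0.0]
contact_force: [-1.1, -0.2, 1.8]
grip_width: 0.0158
```

>>> send_rows(moves=[0,0,0,0,0,-0.8,-2,0,0,-1.6,-4,0,0,-2.5,-6,0], hand=0.85)

```text
clock: 16.32
tcp_pos: [0.6075, -0.0405, 0.1005]
orientation: [2.412, 2.012, 0.0]
contact_force: [-0.3, 0.7, 0.0]
grip_width: 0.0135
```

Run:
```python
from h import *
s=grab('side','s16')
state()
zoom(s,270,190,360,270,'e1',7.5)
```

```text
t 16.38 tcp [ 0.6074 -0.0405  0.1007] rv [2.412 2.012 0.   ] F [-0.  -0.7 -0.6] w 0.0139 q [ 0.277  0.519 -0.417  1.79   0.262  0.887 -0.438]
```

View pics/e1.png

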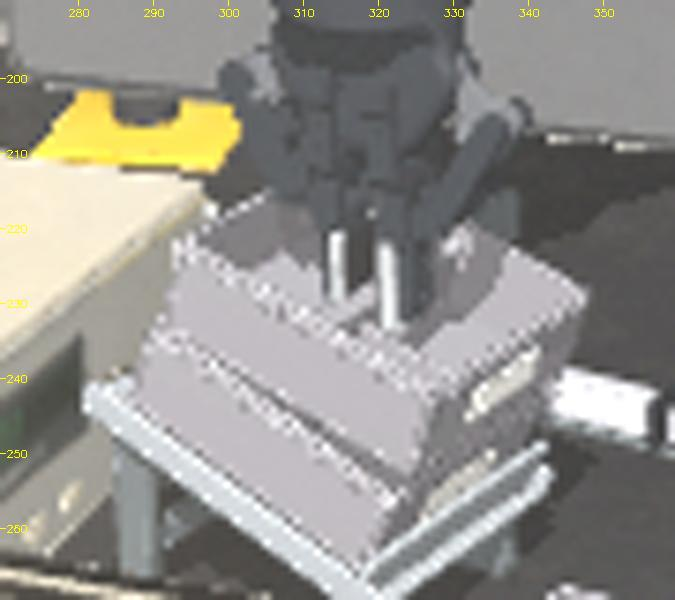

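>>> send_rows(moves=[0,0,-3,0,0,0,-6,0,0,0,-9,0,0,0,-12,0], hand=0.87)

```text
clock: 16.88
tcp_pos: [0.6072, -0.0406, 0.1124]
orientation: [-2.413, -2.012, 0.001]
contact_force: [0.6, 1.2, -2.1]
grip_width: 0.0114
```

>>> send_rows(moves=[0,0,-4,0,0,0,-10,0,0,0,-18,0,0,0,-30,0,0,0,-50,0,0,0,-65,0,0,0,-70,0,0,0,-70,0], hand=1.0, newtons=30)

```text
clock: 17.88
tcp_pos: [0.6075, -0.0406, 0.1827]
orientation: [2.412, 2.012, 0.001]
contact_force: [0.9, 0.2, -3.6]
grip_width: 0.0091
```

Run:
```python
from h import *
s=grab('side','s17');t=grab('top','t17')
state()
zoom(s,270,150,380,270,'e1',5);zoom(t,300,180,500,320,'e2',4)
```

```text
t 17.98 tcp [ 0.6069 -0.0407  0.1817] rv [-2.412e+00 -2.012e+00  1.000e-03] F [-0.2 -0.2 -3.8] w 0.0091 q [ 0.3    0.429 -0.442  1.722  0.208  1.038 -0.394]
```

View pics/e1.png

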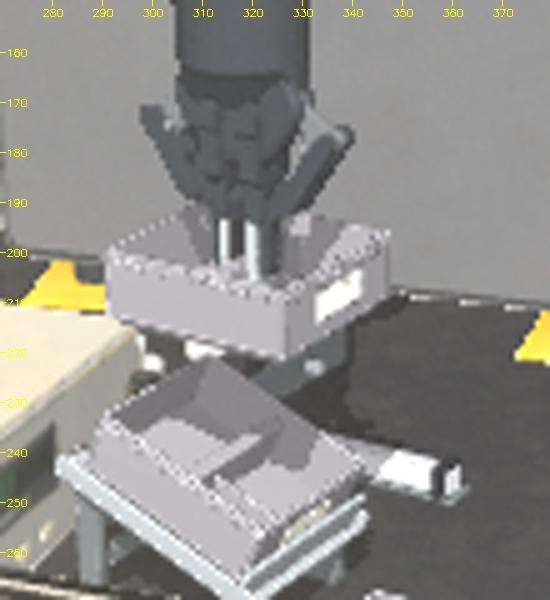

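View pics/e2.png

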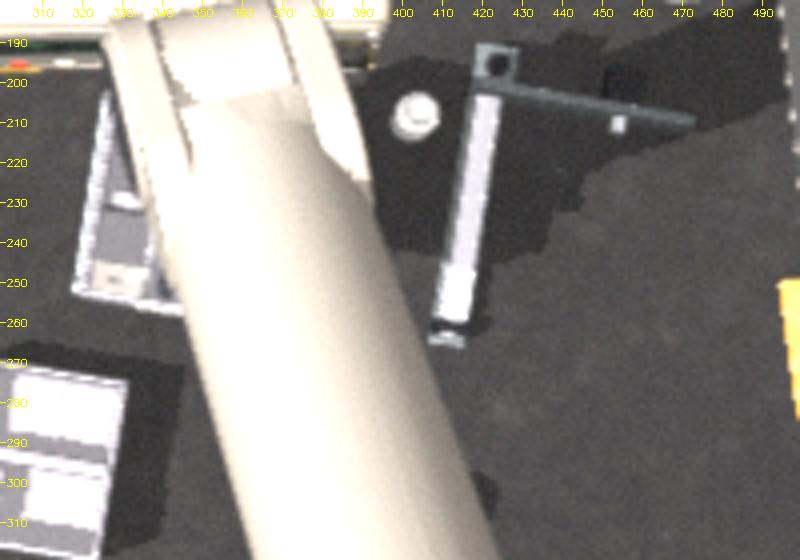

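Run:
```python
from h import *
t=load('top0')
zoom(t,400,180,440,275,'g1',6.3);zoom(t,425,190,485,225,'g2',13)
# white rail top mask
u0,v0,u1,v1=400,200,435,262
g=cv2.cvtColor(t['img'],cv2.COLOR_RGB2GRAY).astype(float)
L=[];Rr=[]
for v in range(206,257,2):
    row=g[v,u0:u1]; m=np.where(row>120)[0]; 
    L.append((u0+m.min()-.5,v)); Rr.append((u0+m.max()+.5,v))
L=np.array(L);Rr=np.array(Rr);print((Rr-L)[:,0])
Pl=np.array([onz(t,p,.024) for p in L]);Pr=np.array([onz(t,p,.024) for p in Rr])
for P in(Pl,Pr,(Pl+Pr)/2):
    k,b=np.polyfit(P[:,0],P[:,1],1); print('yaw',np.degrees(np.arctan(k)),'y at x=.65',k*.65+b)
print('plunger',onz(t,(454,211),.024),onz(t,(454,208.5),.024))
```

```text
[25. 25. 25. 24.  6.  7.  6.  6.  6.  6.  6.  7.  7.  6.  7.  7.  6.  7.
  7.  8.  7.  8.  8.  7.  8.  8.]
yaw 3.6793989507338516 y at x=.65 -0.22552242488211877
yaw -10.280514811864057 y at x=.65 -0.25495768569451294
yaw -3.364117661425004 y at x=.65 -0.24022004610883804
plunger [ 0.69187411 -0.34641134  0.024     ] [ 0.69887923 -0.34675265  0.024     ]
```

View pics/g1.png

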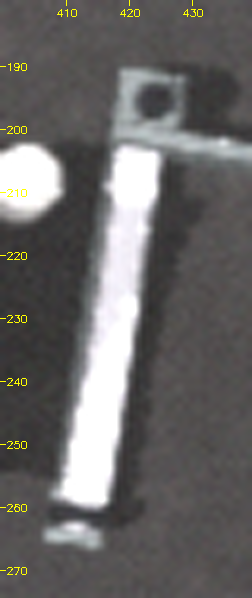

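View pics/g2.png

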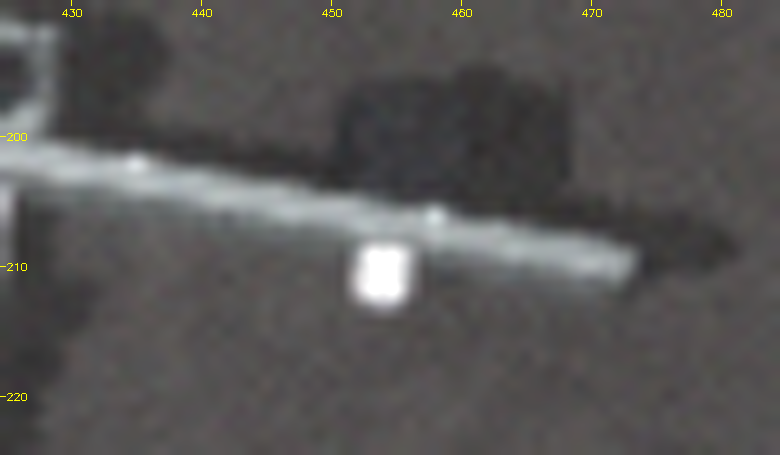

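Run:
```python
from h import *
t=load('top0')
g=cv2.cvtColor(t['img'],cv2.COLOR_RGB2GRAY).astype(float)
L=[];Rr=[]
for v in range(216,257,2):
    row=g[v,400:435]; m=np.where(row>120)[0]; L.append((400+m.min()-.5,v)); Rr.append((400+m.max()+.5,v))
Pl=np.array([onz(t,p,.024) for p in L]);Pr=np.array([onz(t,p,.024) for p in Rr])
for P in(Pl,Pr,(Pl+Pr)/2):
    k,b=np.polyfit(P[:,0],P[:,1],1); print('yaw',np.degrees(np.arctan(k)),'y at x=.65',k*.65+b)
pl=onz(t,(454,210.5),.024)
for yaw in(-9.5,-10.2):
    a=np.radians(yaw);ex=np.array([np.cos(a),np.sin(a)]);ey=np.array([-ex[1],ex[0]])
    c=np.array([.65,k*.65+b]); print(yaw,'rail y rel plunger',(c-pl[:2])@ey)
    e1=onz(t,(423.5,190.5),.03);e0=onz(t,(412,265.5),.01); print('rail ends x rel plunger',(e1[:2]-pl[:2])@ex,(e0[:2]-pl[:2])@ex)
b1,b2=onz(t,(430,203.5),.037),onz(t,(472,210.8),.037);d=b2-b1;print('bar yaw',np.degrees(np.arctan2(d[0],-d[1])), b1,b2)
plan((0.6,-0.33,0.18),-10.2)
```

```text
yaw -12.61001597061417 y at x=.65 -0.23707369750363566
yaw -10.144080631539328 y at x=.65 -0.2548771410444382
yaw -11.382184723247434 y at x=.65 -0.24597839686975495
-9.5 rail y rel plunger 0.09198047549553462
rail ends x rel plunger 0.04148542311283689 -0.16653546407862047
-10.2 rail y rel plunger 0.09124952909687198
rail ends x rel plunger 0.04036666547904184 -0.1676593711202711
bar yaw -10.806487463971777 [ 0.71107601 -0.27814735  0.037     ] [ 0.68925654 -0.3924587   0.037     ]
now [ 0.6069 -0.0407  0.1817] heading y -10.35 tilt [-1.1e-03 -1.0e-04 -1.0e+00] shift mm [-285.9   45.2    1.8] turn -0.15 q7 -0.39 F [-0.23 -0.19 -3.79] w 0.0091
```

Run:
```python
from h import *
plan((0.5965,-0.3285,0.1),-10.6)
```

```text
now [ 0.6069 -0.0407  0.1817] heading y -10.35 tilt [-1.1e-03 -1.0e-04 -1.0e+00] shift mm [-285.    41.5   81.8] turn 0.25 q7 -0.39 F [-0.23 -0.19 -3.79] w 0.0091
```

>>> send_rows(moves=[-20,3,0,0,-60,9,0,0,-110,16,0,0,-165,24,0,0,-220,32,0,0,-265,39,10,0,-285,41,35,0,-285,41,75,0])

```text
clock: 18.98
tcp_pos: [0.5956, -0.3324, 0.1063]
orientation: [2.415, 2.005, -0.001]
contact_force: [0.2, 0.3, -3.9]
grip_width: 0.0093
```

>>> send_rows(moves=[0,0,30,0,0,0,60,0,0,0,74,0,0,0,80,0,0,0,80,0])

```text
clock: 19.6
tcp_pos: [0.5968, -0.3284, 0.0276]
orientation: [2.412, 2.012, 0.0]
contact_force: [-0.2, -0.2, -3.4]
grip_width: 0.0092
```

Run:
```python
from h import *
s=grab('side','s18');t=grab('top','t18')
plan((0.5965,-0.3285,0.0),-10.6)
zoom(s,290,180,430,270,'e1',5.7);zoom(t,380,180,500,290,'e2',5.4)
```

```text
now [ 0.5974 -0.3287  0.0285] heading y -10.35 tilt [ 1.8e-03 -8.0e-04 -1.0e+00] shift mm [ 0.  -1.  28.5] turn 0.25 q7 0.02 F [ 0.52  0.48 -3.31] w 0.009
```

View pics/e1.png

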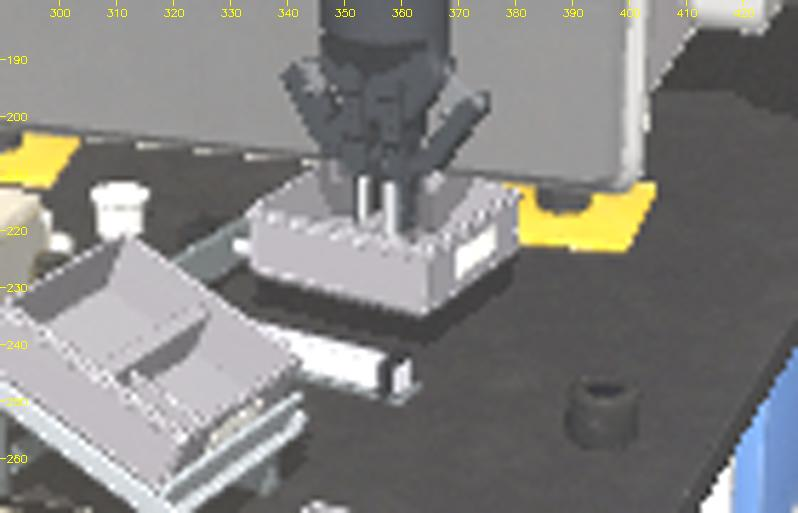

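View pics/e2.png

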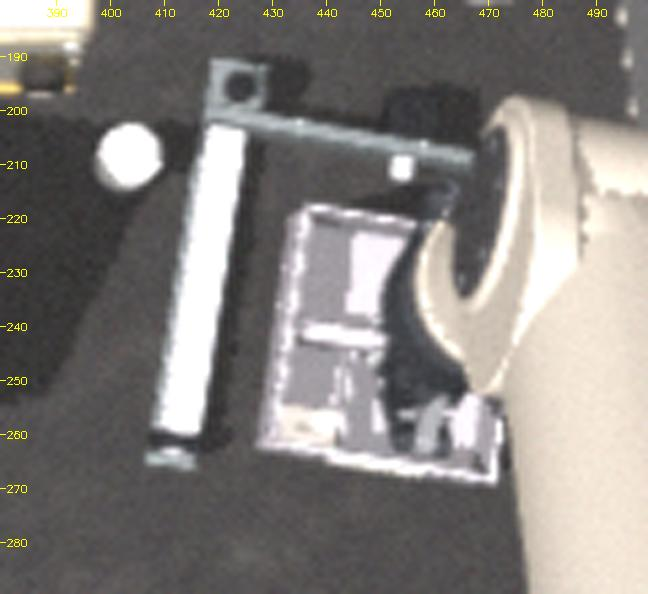

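>>> send_rows(moves=[0,0,8,0,0,0,16,0,0,0,22,0,0,0,26,0,0,0,28,0,0,0,29,0,0,0,29,0])

```text
clock: 20.58
tcp_pos: [0.5966, -0.3284, -0.0015]
orientation: [2.413, 2.012, 0.0]
contact_force: [-0.1, -0.0, -2.5]
grip_width: 0.0092
```

>>> send_rows(moves=[0,0,1,0,0,0,1,0])

```text
clock: 20.82
tcp_pos: [0.5971, -0.3285, -0.0021]
orientation: [2.412, 2.012, 0.001]
contact_force: [0.2, 0.1, 0.6]
grip_width: 0.0096
```

>>> send_rows(moves=[0,0,1,0,0,0,1,0])

```text
clock: 21.08
tcp_pos: [0.5974, -0.3285, -0.0026]
orientation: [2.412, 2.011, 0.001]
contact_force: [-0.5, 0.0, 3.8]
grip_width: 0.0091
```

>>> send_rows(moves=[0,0,1,0,0,0,1,0])

```text
clock: 21.32
tcp_pos: [0.5974, -0.3285, -0.0027]
orientation: [2.411, 2.011, 0.001]
contact_force: [-2.9, 1.0, 11.8]
grip_width: 0.0093
```

>>> send_rows(moves=[0,0,-1.5,0,0,2,-1.5,0,0,6,-1.5,0,0,10,-1.5,0,0,14,-1.5,0,0,17,-1.5,0,0,20,-1.5,0,0,20,-1.5,0])

```text
clock: 22.32
tcp_pos: [0.6139, -0.3325, -0.0027]
orientation: [-2.411, -2.009, 0.006]
contact_force: [-7.5, 1.4, 11.5]
grip_width: 0.0089
```

Run:
```python
from h import *
t=grab('top','t19')
state()
zoom(t,400,180,500,280,'e2',6)
```

```text
t 22.38 tcp [ 0.6139 -0.3324 -0.0027] rv [-2.411 -2.009  0.006] F [-8.2  1.5 12. ] w 0.0091 q [ 0.609  0.761 -0.302  1.608  0.287  0.821  0.007]
```

View pics/e2.png

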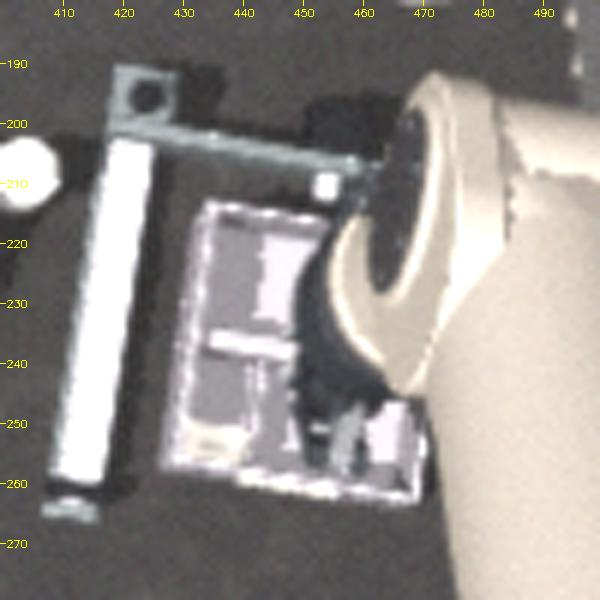

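>>> send_rows(moves=[0,0,-1,0,0,0,-1.5,0,0,0,-2,0])

```text
clock: 22.75
tcp_pos: [0.6162, -0.3316, -0.0019]
orientation: [-2.412, -2.012, -0.0]
contact_force: [0.7, -0.3, -3.1]
grip_width: 0.0095
```

Run:
```python
from h import *
t=load('t19'); state()
a=np.radians(-10.5);ex=np.array([np.cos(a),np.sin(a)]);ey=np.array([-ex[1],ex[0]])
o=np.array([0.693,-0.3465])-.038*ex
for p,z in(((434,213.8),.046),((450,216.3),.046),((429.5,257),.046),((468.5,263),.046),((454,213),.024)):
    q=onz(t,p,z)[:2]-o; print(p,np.round([q@ex*1000,q@ey*1000],1))
q=r.get_obs()['tcp_pos'][:2]-o; print('tcp',q@ex,q@ey)
```

```text
t 22.75 tcp [ 0.6162 -0.3316 -0.0019] rv [-2.412 -2.012 -0.   ] F [ 0.7 -0.3 -3.1] w 0.0095 q [ 0.609  0.761 -0.304  1.606  0.286  0.819  0.007]
(434, 213.8) [14.8 57.4]
(450, 216.3) [15.3 13.5]
(429.5, 257) [-103.7   52.8]
(468.5, 263) [-102.1  -52.8]
(454, 213) [31.3 -0.9]
tcp -0.04023491593982344 0.0006716182978986857
```

>>> send_rows(moves=[0,0,0.5,0,0,3,0.5,0,0,6,0.5,0,0,9,0.5,0,0,12,0.5,0,0,12,0.5,0])

```text
clock: 23.5
tcp_pos: [0.6284, -0.334, -0.0017]
orientation: [2.412, 2.012, 0.0]
contact_force: [0.3, 0.4, -3.6]
grip_width: 0.0093
```

>>> send_rows(moves=[0,1.5,0,0,0,3,0,0,0,3,0,0])

```text
clock: 23.88
tcp_pos: [0.6309, -0.3346, -0.0017]
orientation: [-2.413, -2.012, 0.0]
contact_force: [0.3, -0.1, -3.7]
grip_width: 0.0093
```

>>> send_rows(moves=[0,1.5,0,0,0,3,0,0,0,3,0,0])

```text
clock: 24.25
tcp_pos: [0.634, -0.3352, -0.0017]
orientation: [2.413, 2.012, -0.0]
contact_force: [-1.1, 0.1, -3.0]
grip_width: 0.0091
```

>>> send_rows(moves=[0,0,0.7,0,0,1.5,0.7,0,0,3,0.7,0,0,3,0.7,0])

```text
clock: 24.75
tcp_pos: [0.6369, -0.3357, -0.0023]
orientation: [2.413, 2.012, -0.0]
contact_force: [-1.8, -0.2, -0.6]
grip_width: 0.009
```

>>> send_rows(moves=[0,1.5,0,0,0,3,0,0,0,3,0,0])

```text
clock: 25.12
tcp_pos: [0.6372, -0.3359, -0.0026]
orientation: [-2.41, -2.009, 0.005]
contact_force: [-9.0, 2.6, 5.3]
grip_width: 0.0091
```

Run:
```python
from h import *
t=grab('top','t20')
state()
zoom(t,420,190,480,235,'e2',12)
```

```text
t 25.18 tcp [ 0.6372 -0.3359 -0.0026] rv [-2.41  -2.009  0.005] F [-9.5  3.2  3.8] w 0.0094 q [ 0.594  0.791 -0.301  1.545  0.284  0.854  0.008]
```

View pics/e2.png

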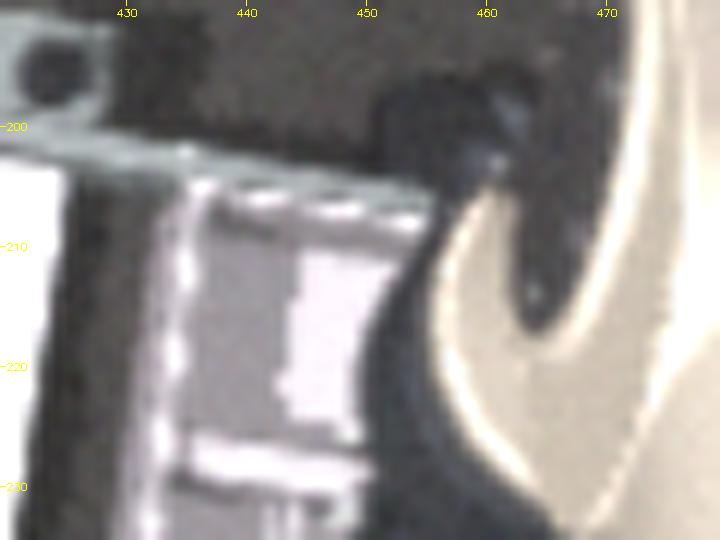

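>>> send_rows(moves=[0,-1.5,0,0,0,-1.5,0,0])

```text
clock: 25.42
tcp_pos: [0.6371, -0.3358, -0.0026]
orientation: [-2.411, -2.011, 0.002]
contact_force: [-5.6, 1.3, 1.4]
grip_width: 0.0092
```

>>> send_rows(moves=[0,0,0,0,0,0,0,0,0,0,0,0], hand=0.75)

```text
clock: 25.8
tcp_pos: [0.6392, -0.336, -0.002]
orientation: [2.412, 2.011, 0.002]
contact_force: [0.8, 0.2, 0.1]
grip_width: 0.0209
```

Run:
```python
from h import *
state()
```

```text
t 25.8 tcp [ 0.6392 -0.336  -0.002 ] rv [2.412e+00 2.011e+00 2.000e-03] F [0.8 0.2 0.1] w 0.0209 q [ 0.595  0.789 -0.302  1.546  0.285  0.848  0.008]
```

>>> send_rows(moves=[0,0,0,0,0,-1,-5,0,0,-1,-15,0,0,-1,-35,0,0,-1,-70,0,0,-1,-120,0,0,-1,-170,0,0,0,-180,0])

```text
clock: 26.8
tcp_pos: [0.641, -0.3369, 0.1844]
orientation: [2.406, 2.006, 0.007]
contact_force: [0.0, -0.8, 0.7]
grip_width: 0.0215
```

Run:
```python
from h import *
s=grab('side','s21');t=grab('top','t21')
plan((0.4696,0.0597,0.18),-10.3)
zoom(s,290,180,430,270,'e1',5.7);zoom(t,400,180,500,280,'e2',6)
```

```text
now [ 0.6395 -0.3363  0.1807] heading y -10.35 tilt [ 0.004  -0.0019 -1.    ] shift mm [ 359.1 -238.2   -0.7] turn -0.05 q7 0.06 F [ 0.76  0.45 -0.56] w 0.0213
```

View pics/e1.png

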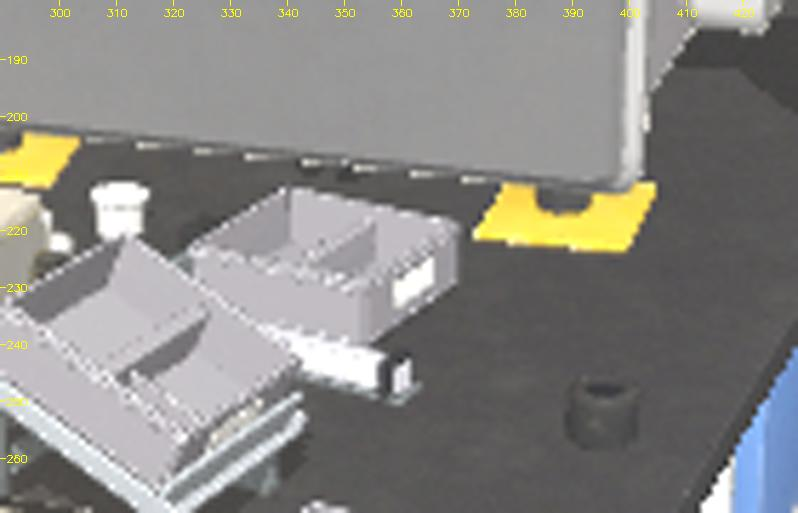

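View pics/e2.png

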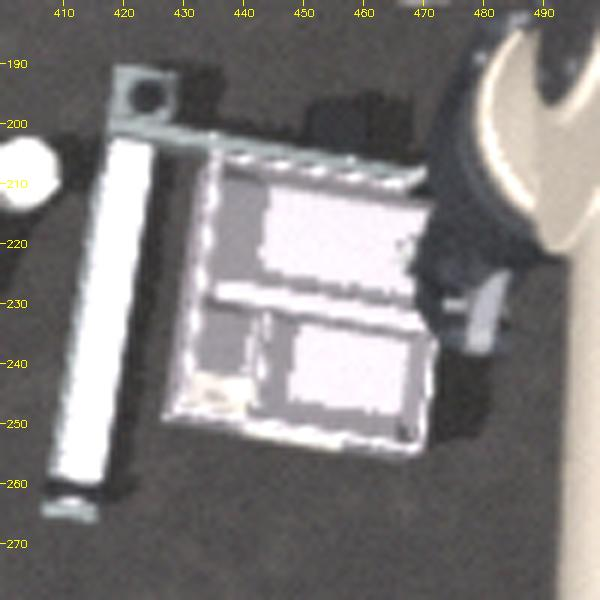

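>>> send_rows(moves=[30,-20,0,0,80,-53,0,0,135,-90,0,0,190,-126,0,0,245,-163,0,0,300,-199,0,0,345,-229,0,0,359,-238,20,0], hand=0.7)

```text
clock: 27.9
tcp_pos: [0.4671, 0.0636, 0.1577]
orientation: [2.407, 2.018, 0.002]
contact_force: [0.1, -0.4, -0.6]
grip_width: 0.0256
```

>>> send_rows(moves=[0,0,20,0,0,0,50,0,0,0,80,0,0,0,90,0,0,0,90,0])

```text
clock: 28.52
tcp_pos: [0.4679, 0.0599, 0.067]
orientation: [-2.411, -2.012, 0.003]
contact_force: [0.4, 0.6, -0.4]
grip_width: 0.0256
```

Run:
```python
from h import *
s=grab('side','s22');t=grab('top','t22')
plan((0.4696,0.0597,-0.003),-10.3)
zoom(s,300,210,400,310,'e1',6);zoom(t,240,190,400,330,'e2',4.2)
```

```text
now [0.4691 0.0601 0.0683] heading y -10.35 tilt [ 9.e-04  2.e-04 -1.e+00] shift mm [-0.3  0.5 71.3] turn -0.05 q7 -0.71 F [0.62 0.19 0.46] w 0.0254
```

View pics/e1.png

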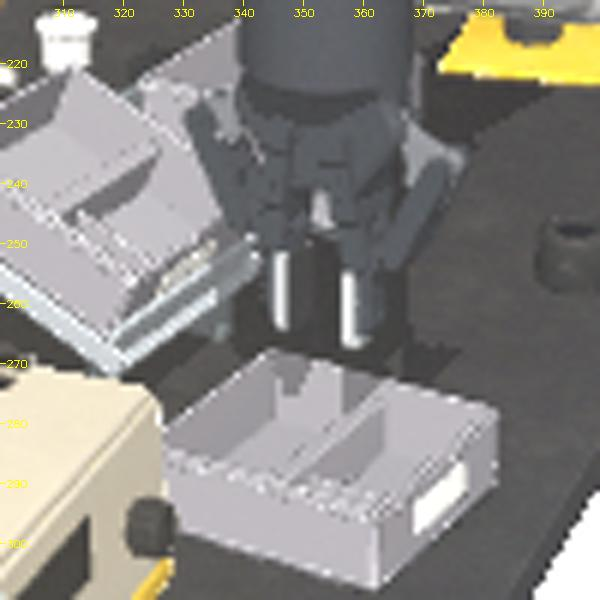

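View pics/e2.png

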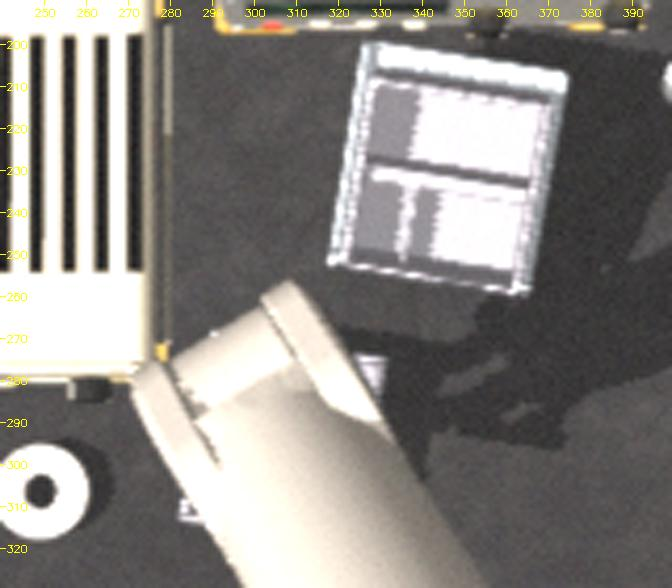

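>>> send_rows(moves=[0,0,15,0,0,0,30,0,0,0,45,0,0,0,57,0,0,0,65,0,0,0,69,0,0,0,69,0])

```text
clock: 29.5
tcp_pos: [0.4687, 0.06, -0.0015]
orientation: [-2.412, -2.012, 0.0]
contact_force: [-1.1, 0.5, -0.3]
grip_width: 0.0257
```

>>> send_rows(moves=[0,0,0,0,0,0,0,0,0,0,0,0], hand=1.0, newtons=30)

```text
clock: 29.88
tcp_pos: [0.469, 0.06, -0.001]
orientation: [2.412, 2.012, 0.001]
contact_force: [-0.9, 0.6, 5.2]
grip_width: 0.0092
```

>>> send_rows(moves=[0,0,-5,0,0,0,-15,0,0,0,-40,0,0,0,-80,0,0,0,-130,0,0,0,-165,0,0,0,-165,0])

```text
clock: 30.75
tcp_pos: [0.4705, 0.0603, 0.1666]
orientation: [2.41, 2.009, 0.008]
contact_force: [0.5, 1.0, -2.3]
grip_width: 0.009
```

Run:
```python
from h import *
state()
s=grab('side','s23');plan((0.6084,-0.0405,0.17),-10.3)
zoom(s,270,170,400,280,'e1',6)
```

```text
t 30.75 tcp [0.4705 0.0603 0.1666] rv [2.41  2.009 0.008] F [ 0.5  1.  -2.3] w 0.009 q [ 0.232  0.239 -0.558  2.037  0.162  0.902 -0.595]
now [0.4691 0.0598 0.1647] heading y -10.36 tilt [ 2.5e-03 -2.0e-04 -1.0e+00] shift mm [-73.6 155.1  -5. ] turn -0.06 q7 -0.6 F [-0.29 -0.49 -1.23] w 0.0092
```

View pics/e1.png

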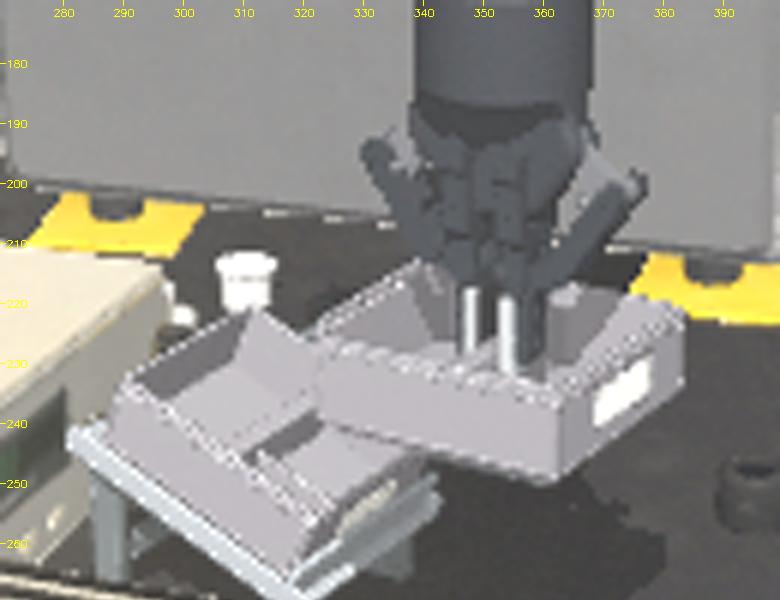

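Run:
```python
from h import *
plan((0.6149,-0.0418,0.165),-10.36)
```

```text
now [0.4691 0.0598 0.1647] heading y -10.36 tilt [ 2.5e-03 -2.0e-04 -1.0e+00] shift mm [-7.380e+01  1.617e+02  1.000e-01] turn -0.0 q7 -0.6 F [-0.29 -0.49 -1.23] w 0.0092
```

>>> send_rows(moves=[-8,18,-10,0,-25,55,-10,0,-44,97,-10,0,-62,136,-10,0,-72,157,-10,0,-74,162,-5,0,-74,162,0,0,-74,162,0,0])

```text
clock: 31.8
tcp_pos: [0.6131, -0.0408, 0.1625]
orientation: [-2.41, -2.013, 0.003]
contact_force: [0.3, -0.7, -2.4]
grip_width: 0.0092
```

Run:
```python
from h import *
s=grab('side','s24');plan((0.6149,-0.0418,0.135),-10.36);plan((0.6149,-0.0418,0.135),-10.36)
zoom(s,270,180,380,270,'e1',6.6)
```

```text
now [ 0.6136 -0.0409  0.1631] heading y -10.25 tilt [-1.4e-03  2.0e-04 -1.0e+00] shift mm [-0.7  1.5 28.1] turn 0.11 q7 -0.41 F [ 0.68 -0.03 -1.1 ] w 0.009
now [ 0.6136 -0.0409  0.1631] heading y -10.25 tilt [-1.4e-03  2.0e-04 -1.0e+00] shift mm [-0.7  1.5 28.1] turn 0.11 q7 -0.41 F [ 0.68 -0.03 -1.1 ] w 0.009
```

View pics/e1.png

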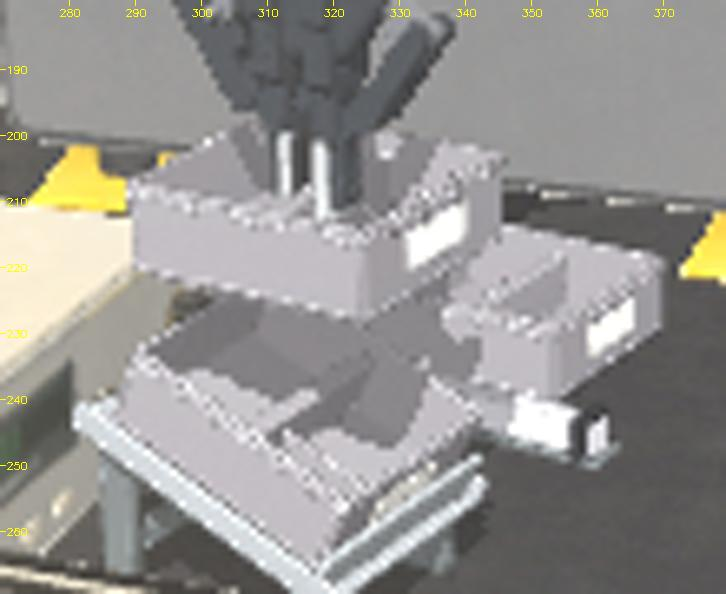

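>>> send_rows(moves=[-0.5,1,8,0,-0.5,1,16,0,-0.5,1,24,0,-0.5,1,30,0,-0.5,1,33,0,-0.5,1,33,0])

```text
clock: 32.6
tcp_pos: [0.6156, -0.0426, 0.1304]
orientation: [-2.412, -2.012, 0.0]
contact_force: [0.5, 0.3, -2.2]
grip_width: 0.0093
```

>>> send_rows(moves=[0,0,1,0,0,0,2,0,0,0,2,0])

```text
clock: 32.98
tcp_pos: [0.6156, -0.0426, 0.1287]
orientation: [2.413, 2.012, 0.0]
contact_force: [0.6, -0.2, -2.4]
grip_width: 0.009
```

Run:
```python
from h import *
s=grab('side','s25');plan((0.6149,-0.0418,0.125),-10.36)
zoom(s,270,180,380,270,'e1',6.6)
```

```text
now [ 0.6157 -0.0426  0.1287] heading y -10.34 tilt [ 1.e-04 -1.e-04 -1.e+00] shift mm [ 0.7 -0.9  3.7] turn 0.02 q7 -0.43 F [-0.98  0.27 -1.22] w 0.0094
```

View pics/e1.png

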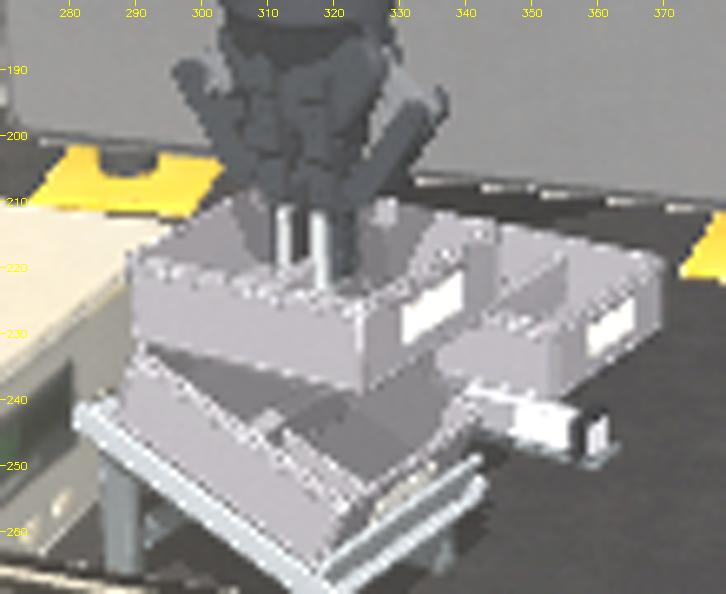

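>>> send_rows(moves=[0.7,-0.8,1,0,0.7,-0.8,2,0,0.7,-0.8,2,0])

```text
clock: 33.4
tcp_pos: [0.6149, -0.0418, 0.1265]
orientation: [-2.413, -2.012, 0.0]
contact_force: [0.7, 0.1, -1.8]
grip_width: 0.009
```

>>> send_rows(moves=[0,0,1,0,0,0,2,0,0,0,2,0])

```text
clock: 33.78
tcp_pos: [0.6149, -0.0418, 0.1249]
orientation: [2.413, 2.012, -0.0]
contact_force: [-2.5, -0.4, 1.2]
grip_width: 0.0091
```

>>> send_rows(moves=[0,0,1,0,0,0,2,0,0,0,2,0])

```text
clock: 34.15
tcp_pos: [0.6149, -0.0417, 0.1234]
orientation: [2.412, 2.012, -0.0]
contact_force: [-4.5, 0.8, 6.8]
grip_width: 0.0094
```

>>> send_rows(moves=[0,0,-1,0,0,0,-1,0,0,-1,2,0,0,-1,4,0], hand=0.86, newtons=20)

```text
clock: 34.65
tcp_pos: [0.6131, -0.0414, 0.1179]
orientation: [-2.411, -2.012, 0.002]
contact_force: [-3.4, 0.3, -0.2]
grip_width: 0.0124
```

Run:
```python
from h import *
s=grab('side','s26');plan((0.6149,-0.0418,0.125),-10.36)
zoom(s,270,180,380,270,'e1',6.6)
```

```text
now [ 0.6131 -0.0415  0.1177] heading y -10.33 tilt [-1.9e-03  1.0e-04 -1.0e+00] shift mm [-0.   1.8 -7.3] turn 0.03 q7 -0.44 F [-3.76  1.75 -0.06] w 0.0121
```

View pics/e1.png

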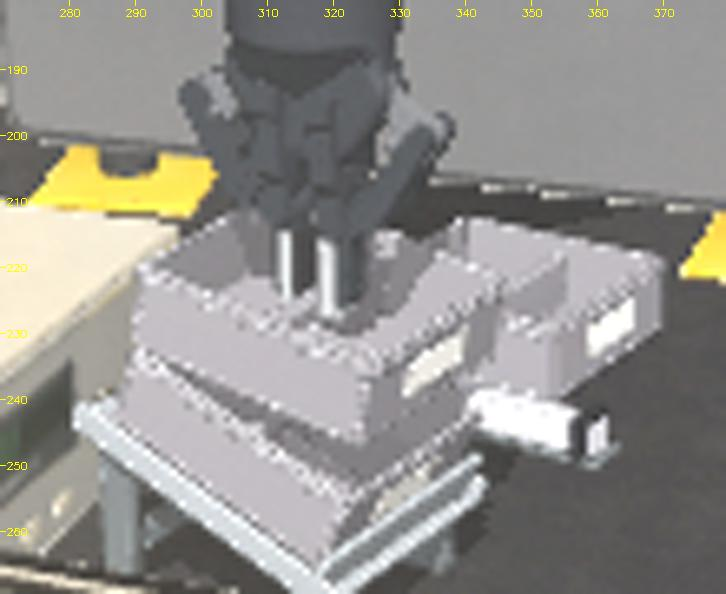

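>>> send_rows(moves=[0,-1,1,0,0,-2,3,0,0,-3,5,0,0,-4,7,0], hand=0.84)

```text
clock: 35.2
tcp_pos: [0.6108, -0.041, 0.1119]
orientation: [2.412, 2.011, 0.002]
contact_force: [0.8, 0.6, -0.0]
grip_width: 0.0132
```

Run:
```python
from h import *
s=grab('side','s27');plan((0.6149,-0.0418,0.125),-10.36)
zoom(s,270,180,380,270,'e1',6.6)
```

```text
now [ 0.6106 -0.0409  0.1117] heading y -10.35 tilt [ 0.0013  0.     -1.    ] shift mm [ -0.1   4.4 -13.3] turn 0.01 q7 -0.44 F [-0.04  0.49 -0.45] w 0.0137
```

View pics/e1.png

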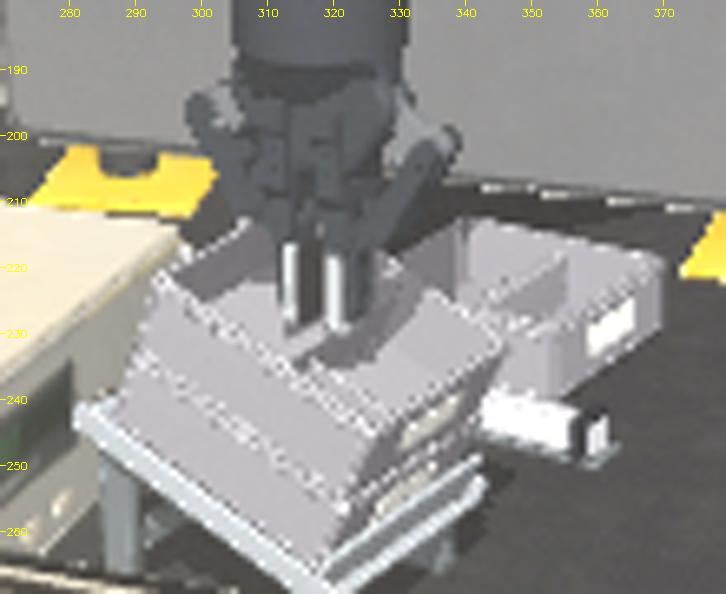

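>>> send_rows(moves=[0,0,0,0,0,0,0,0,0,0,-8,0,0,0,-20,0,0,0,-50,0,0,0,-90,0,0,0,-100,0,0,0,-100,0], hand=0.74)

```text
clock: 36.25
tcp_pos: [0.6105, -0.0409, 0.2126]
orientation: [2.412, 2.011, 0.002]
contact_force: [-0.5, -0.1, 1.2]
grip_width: 0.0224
```

Run:
```python
from h import *
s=grab('side','s28');plan((0.45,-0.2,0.25),-10.36)
A=load('s13')
zoom(s,270,195,360,275,'q1',6.5);zoom(A,270,195,360,275,'q2',6.5)
cv2.imwrite('pics/e1.png',cv2.resize(np.hstack([cv2.imread('pics/q1.png'),cv2.imread('pics/q2.png')]),(800,356)))
```

```text
now [ 0.6097 -0.041   0.2113] heading y -10.35 tilt [-3.e-04 -2.e-04 -1.e+00] shift mm [-185.1 -128.6  -38.6] turn 0.01 q7 -0.39 F [-0.61  0.1  -0.79] w 0.0223
```

View pics/e1.png

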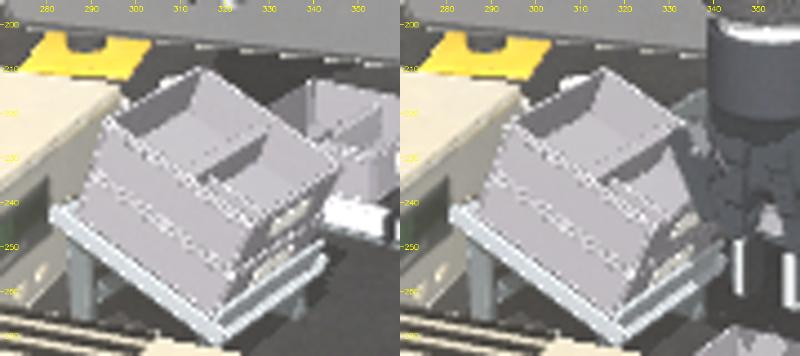

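>>> send_rows(moves=[18,-39,-10,0,37,-78,-10,0,56,-117,-10,0,75,-155,-10,0,75,-155,-10,0,75,-155,-10,0])

```text
clock: 37.05
tcp_pos: [0.471, 0.0601, 0.2209]
orientation: [-2.413, -2.012, 0.002]
contact_force: [0.8, -0.4, -0.4]
grip_width: 0.0221
```

Run:
```python
from h import *
s=grab('side','s29');t=grab('top','t29');state()
A=load('s13');B=load('t11')
zoom(t,310,185,390,275,'q1',5);zoom(B,310,185,390,275,'q2',5)
cv2.imwrite('pics/e1.png',np.hstack([cv2.imread('pics/q1.png'),cv2.imread('pics/q2.png')]))
zoom(t,400,180,500,280,'e2',6)
zoom(s,270,190,400,270,'e3',6)
def d(a,b,x0,y0,x1,y1):
    a=cv2.cvtColor(a['img'],cv2.COLOR_RGB2GRAY)[y0:y1,x0:x1].astype(np.float32);b=cv2.cvtColor(b['img'],cv2.COLOR_RGB2GRAY)[y0:y1,x0:x1].astype(np.float32)
    print('shift px',cv2.phaseCorrelate(b,a,cv2.createHanningWindow(a.shape[::-1],cv2.CV_32F)))
d(t,B,312,190,385,268); d(s,A,275,200,328,262)
```

```text
t 37.15 tcp [0.4716 0.0599 0.2211] rv [-2.414e+00 -2.010e+00  1.000e-03] F [-0.2 -0.9  0.5] w 0.0221 q [ 0.258  0.177 -0.571  1.968  0.111  1.028 -0.545]
shift px ((0.5133324549143055, -0.875983867614579), 0.7932372790972392)
shift px ((-0.2469216586375751, -0.29731278352217316), 0.9432081000672446)
```

View pics/e1.png

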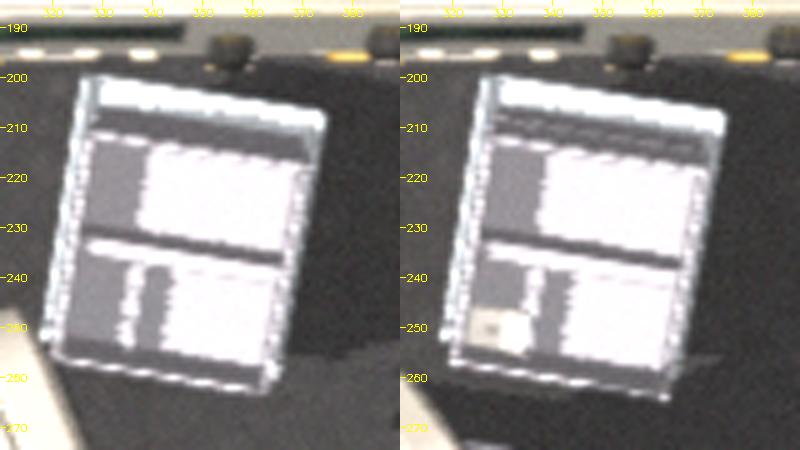

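View pics/e2.png

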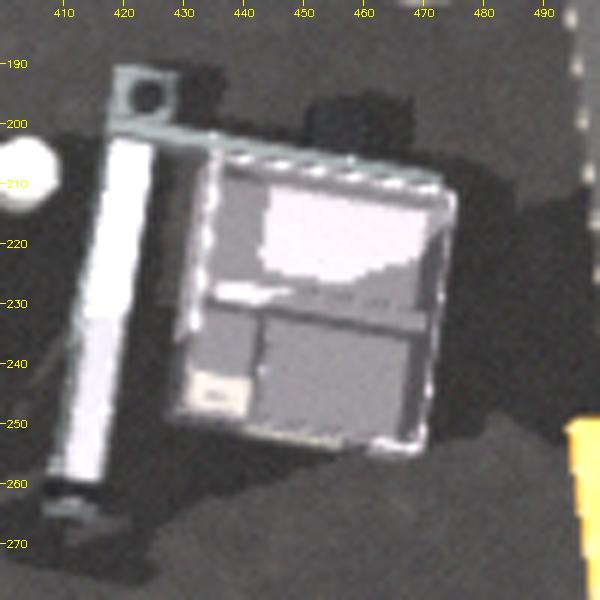

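View pics/e3.png

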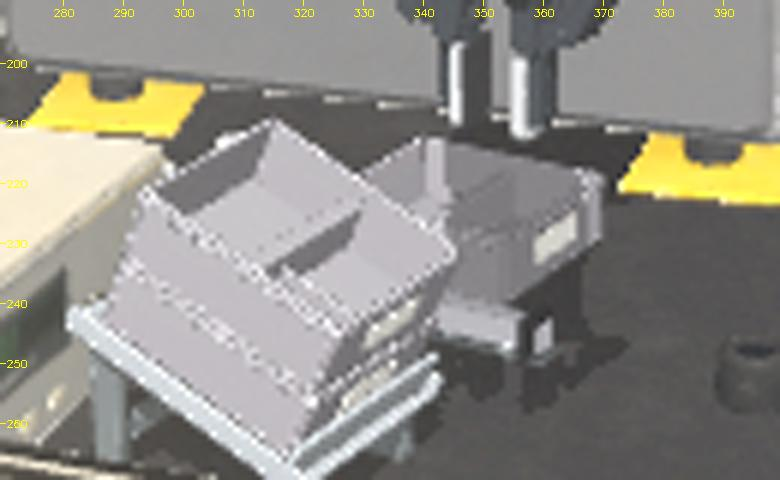

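Run:
```python
from h import *
s=load('s29');A=load('s14')
zoom(s,285,205,330,260,'q1',8.8);zoom(A,285,205,330,260,'q2',8.8)
cv2.imwrite('pics/e1.png',np.hstack([cv2.imread('pics/q1.png'),cv2.imread('pics/q2.png')]))
def d(a,b,x0,y0,x1,y1):
    a=cv2.cvtColor(a['img'],cv2.COLOR_RGB2GRAY)[y0:y1,x0:x1].astype(np.float32);b=cv2.cvtColor(b['img'],cv2.COLOR_RGB2GRAY)[y0:y1,x0:x1].astype(np.float32)
    print('shift px',cv2.phaseCorrelate(b,a,cv2.createHanningWindow(a.shape[::-1],cv2.CV_32F)))
for b in('s13','s12','s11'):
    B=load(b); d(s,B,288,212,312,236); d(s,B,305,225,333,252); d(s,B,282,232,330,272)
```

```text
shift px ((-0.13685201591378515, -0.33416138083770086), 0.9309868820839458)
shift px ((-0.28800233545045906, 0.2546946683656959), 0.9126385264926486)
shift px ((-0.17650752654717294, 0.07441649091394353), 1.04326342244943)
shift px ((-0.15051688202063573, -0.3544671819772063), 0.9349665956364738)
shift px ((-0.23437347518248686, 0.26612272761799005), 0.9189968153282448)
shift px ((-0.2156456565148943, 0.05946782541242612), 1.0380854378143947)
shift px ((-0.11412994140863475, -0.34432547912834544), 0.9293673187494278)
shift px ((-0.2603846885575134, 0.2650600407001775), 0.9169845163086314)
shift px ((-0.2149708172215803, 0.06996282014403477), 1.0263072920342287)
```

View pics/e1.png

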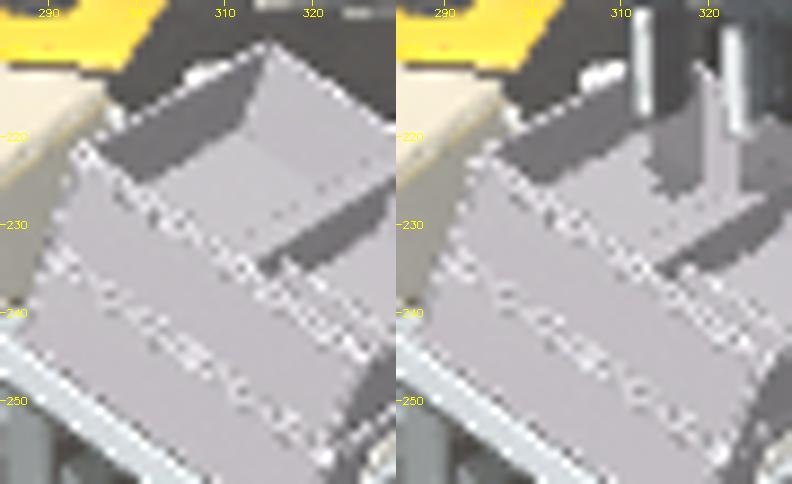

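Run:
```python
from h import *
for a,b in (('t29','s29'),('t11','s11'),('t22','s22')):
    zoom(load(a),312,200,380,270,'z_'+a,11,step=5)
    g=cv2.cvtColor(load(a)['img'],cv2.COLOR_RGB2GRAY)
cv2.imwrite('pics/e1.png',np.hstack([cv2.resize(cv2.imread('pics/z_t29.png'),(400,400)),cv2.resize(cv2.imread('pics/z_t11.png'),(400,400))]))
# sub-pixel shifts, top view, by interior sections: far rim, grip wall, near rim
def d(a,b,x0,y0,x1,y1):
    a=cv2.cvtColor(a['img'],cv2.COLOR_RGB2GRAY)[y0:y1,x0:x1].astype(np.float32);b=cv2.cvtColor(b['img'],cv2.COLOR_RGB2GRAY)[y0:y1,x0:x1].astype(np.float32)
    print((x0,y0,x1,y1),'shift px',np.round(cv2.phaseCorrelate(b,a,cv2.createHanningWindow(a.shape[::-1],cv2.CV_32F))[0],2))
A=load('t29');B=load('t11');C=load('t22')
print('vs mid');
for w in((325,205,375,228),(340,222,372,250),(340,245,372,268),(318,195,380,268)): d(A,B,*w)
print('lowtray vs mid (known 40mm lower)')
for w in((325,205,375,228),(340,222,372,250),(340,245,372,268)): d(C,B,*w)
```

```text
vs mid
(325, 205, 375, 228) shift px [-0.33 -0.79]
(340, 222, 372, 250) shift px [ 0.14 -0.85]
(340, 245, 372, 268) shift px [ 0.05 -0.9 ]
(318, 195, 380, 268) shift px [ 0.01 -0.36]
lowtray vs mid (known 40mm lower)
(325, 205, 375, 228) shift px [-0.08 -0.11]
(340, 222, 372, 250) shift px [-0.02 -3.68]
(340, 245, 372, 268) shift px [ 0.68 -4.05]
```

View pics/e1.png

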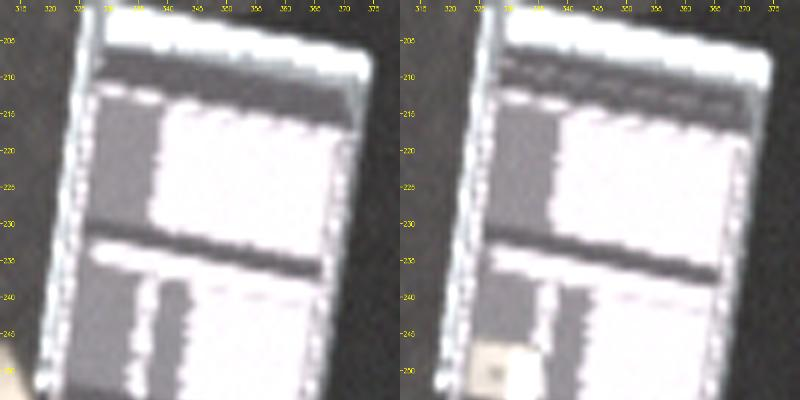

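Run:
```python
from h import *
t=load('t29'); M=R.from_euler('ZYX',np.radians([-10.35,-24,0])).as_matrix()
for dz in(.062,.066):
  D=np.array([.638,-.046,dz])
  p=lambda x,z: proj(t,[D+M@[x,-.02,z]])[0]
  for x in (0,-.055): print(dz,x,'low-mid',np.round(p(x,.037)-p(x,.077),2),'per 1mm x',np.round(p(x+.001,.077)-p(x,.077),3),'per 1mm z',np.round(p(x,.078)-p(x,.077),3))
```

```text
0.062 0 low-mid [ 0.14 -4.14] per 1mm x [ 0.067 -0.377] per 1mm z [-0.004  0.107]
0.062 -0.055 low-mid [ 0.24 -4.67] per 1mm x [ 0.065 -0.368] per 1mm z [-0.006  0.12 ]
0.066 0 low-mid [ 0.14 -4.15] per 1mm x [ 0.067 -0.378] per 1mm z [-0.004  0.107]
0.066 -0.055 low-mid [ 0.24 -4.68] per 1mm x [ 0.066 -0.369] per 1mm z [-0.006  0.12 ]
```

Run:
```python
from h import *
plan((0.611,-0.0411,0.16),-10.36)
```

```text
now [0.4716 0.0599 0.2211] heading y -10.43 tilt [-8.e-04  1.e-04 -1.e+00] shift mm [-74.  155.5  60.9] turn -0.07 q7 -0.55 F [-0.16 -0.88  0.54] w 0.0221
```

>>> send_rows(moves=[-12,25,0,0,-32,67,0,0,-52,109,0,0,-68,143,0,0,-74,155,15,0,-74,155,40,0,-74,155,60,0,-74,155,60,0], hand=0.7)

```text
clock: 38.15
tcp_pos: [0.6083, -0.0396, 0.1593]
orientation: [-2.41, -2.011, 0.005]
contact_force: [-0.2, -0.3, -0.4]
grip_width: 0.0256
```

Run:
```python
from h import *
s=grab('side','s30');plan((0.611,-0.0411,0.097),-10.36)
zoom(s,270,180,360,270,'e1',6.6)
```

```text
now [ 0.6094 -0.0395  0.1608] heading y -10.31 tilt [-1.9e-03  2.0e-04 -1.0e+00] shift mm [-1.3  1.9 63.8] turn 0.05 q7 -0.42 F [-0.18 -1.57  0.51] w 0.0258
```

View pics/e1.png

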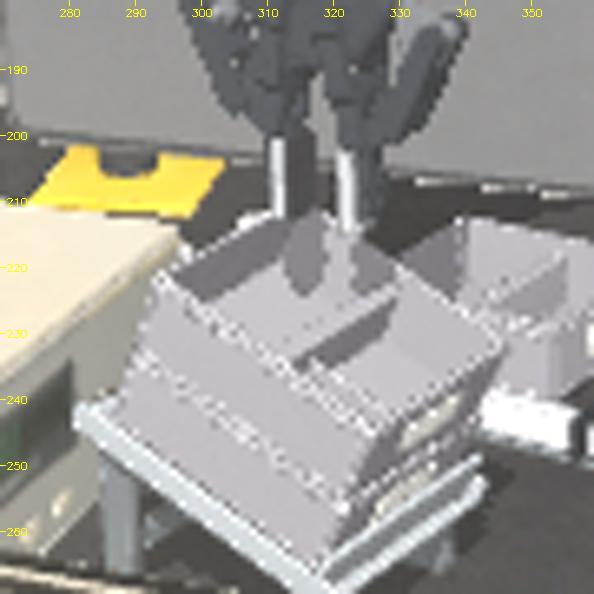

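Descend slowly to z ≈ 0.098, fingers clear of the wall, then push gently down-slope.

>>> send_rows(moves=[-1,1.5,15,0,-1,1.5,30,0,-1,1.5,45,0,-1,1.5,55,0,-1,1.5,60,0,-1,1.5,62,0,-1,1.5,62,0])

```text
clock: 39.08
tcp_pos: [0.6118, -0.0411, 0.0998]
orientation: [2.412, 2.012, 0.001]
contact_force: [-0.2, -0.1, 0.5]
grip_width: 0.0261
```

>>> send_rows(moves=[0,-1.5,0,0,0,-3,0,0,0,-3,0,0])

```text
clock: 39.45
tcp_pos: [0.6085, -0.0406, 0.0998]
orientation: [2.413, 2.012, 0.0]
contact_force: [-0.5, 0.0, -0.4]
grip_width: 0.0257
```

>>> send_rows(moves=[0,-1,0,0,0,-2,0,0,0,-2,0,0])

```text
clock: 39.83
tcp_pos: [0.6065, -0.0403, 0.0996]
orientation: [-2.413, -2.012, 0.0]
contact_force: [0.4, 0.3, -0.7]
grip_width: 0.0253
```

>>> send_rows(moves=[0,-1,0,0,0,-2,0,0,0,-2,0,0])

```text
clock: 40.2
tcp_pos: [0.6046, -0.0399, 0.0996]
orientation: [-2.413, -2.012, 0.0]
contact_force: [-0.2, 0.1, 0.5]
grip_width: 0.025
```

>>> send_rows(moves=[0,-0.8,0,0,0,-1.5,0,0,0,-1.5,0,0])

```text
clock: 40.58
tcp_pos: [0.6031, -0.0396, 0.0996]
orientation: [-2.413, -2.012, 0.0]
contact_force: [0.4, -0.2, 0.0]
grip_width: 0.0256
```

Run:
```python
from h import *
s=grab('side','s31');plan((0.611,-0.0411,0.097),-10.36)
zoom(s,270,180,360,270,'e1',6.6)
```

```text
now [ 0.6031 -0.0396  0.0996] heading y -10.34 tilt [-1.e-04 -0.e+00 -1.e+00] shift mm [-0.1  8.   2.6] turn 0.02 q7 -0.46 F [-0.17  0.24  0.08] w 0.0256
```

View pics/e1.png

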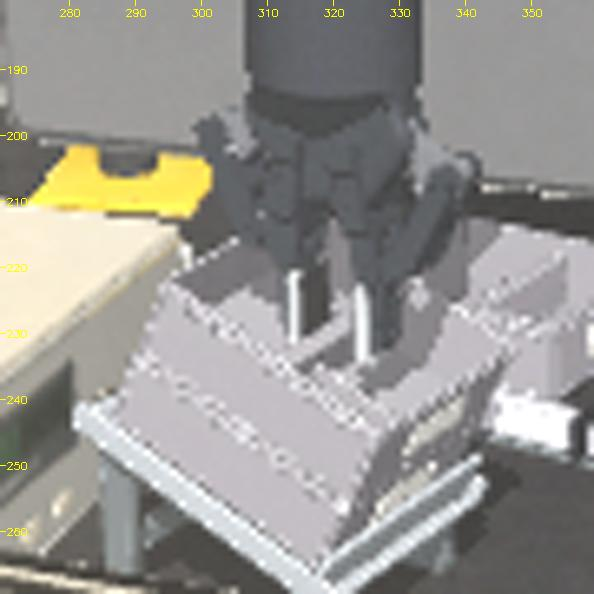

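>>> send_rows(moves=[0,-0.8,0,0,0,-1.5,0,0,0,-1.5,0,0])

```text
clock: 41.0
tcp_pos: [0.6016, -0.0394, 0.0996]
orientation: [-2.413, -2.012, 0.0]
contact_force: [-0.6, -0.1, -0.2]
grip_width: 0.0258
```

Run:
```python
from h import *
s=grab('side','s32');state();A=load('s30');B=load('s14')
def d(a,b,x0,y0,x1,y1):
    a=cv2.cvtColor(a['img'],cv2.COLOR_RGB2GRAY)[y0:y1,x0:x1].astype(np.float32);b=cv2.cvtColor(b['img'],cv2.COLOR_RGB2GRAY)[y0:y1,x0:x1].astype(np.float32)
    print('shift px',np.round(cv2.phaseCorrelate(b,a,cv2.createHanningWindow(a.shape[::-1],cv2.CV_32F))[0],2))
for X in(A,B):
    d(s,X,288,214,304,236); d(s,X,310,232,333,256); d(s,X,325,240,350,262)
```

```text
t 41.05 tcp [ 0.6016 -0.0393  0.0996] rv [-2.413 -2.012  0.   ] F [ 0.6 -0.5  0.1] w 0.0257 q [ 0.298  0.517 -0.445  1.803  0.279  0.884 -0.456]
shift px [0.5 0.4]
shift px [0.64 0.25]
shift px [ 0.39 -0.17]
shift px [-0.21  0.8 ]
shift px [0.64 0.02]
shift px [ 0.34 -0.18]
```

>>> send_rows(moves=[0,3,0,0,0,5,0,0,0,5,-10,0,0,5,-30,0,0,5,-65,0,0,5,-105,0,0,5,-120,0])

```text
clock: 41.92
tcp_pos: [0.6083, -0.0399, 0.2238]
orientation: [2.41, 2.01, 0.007]
contact_force: [0.9, 0.5, -0.4]
grip_width: 0.0259
```

>>> send_rows(moves=[18,-39,0,0,37,-78,0,0,56,-117,0,0,75,-155,0,0,75,-155,0,0,75,-155,0,0])

```text
clock: 42.68
tcp_pos: [0.4681, 0.0609, 0.22]
orientation: [2.412, 2.011, 0.001]
contact_force: [0.6, -0.3, -1.0]
grip_width: 0.0254
```

Run:
```python
from h import *
s=grab('side','s33');t=grab('top','t33');state()
def d(a,b,x0,y0,x1,y1):
    a=cv2.cvtColor(load(a)['img'],cv2.COLOR_RGB2GRAY)[y0:y1,x0:x1].astype(np.float32);b=cv2.cvtColor(load(b)['img'],cv2.COLOR_RGB2GRAY)[y0:y1,x0:x1].astype(np.float32)
    print(np.round(cv2.phaseCorrelate(b,a,cv2.createHanningWindow(a.shape[::-1],cv2.CV_32F))[0],2))
print('top vs mid / vs before nudge')
for w in((325,205,375,228),(340,222,372,250),(340,245,372,268)): d('t33','t11',*w); d('t33','t29',*w)
print('side vs mid'); 
for w in((288,212,312,236),(305,225,333,252)): d('s33','s13',*w)
zoom(t,310,185,500,285,'e1',4.2);zoom(s,270,190,400,270,'e3',6)
zoom(t,230,180,500,330,'e2',2.9)
```

```text
t 42.77 tcp [0.4684 0.0606 0.2197] rv [2.414 2.01  0.   ] F [-0.8  0.1 -0.1] w 0.0257 q [ 0.26   0.172 -0.575  1.976  0.11   1.022 -0.547]
top vs mid / vs before nudge
[0.21 0.97]
[ 1.17 -0.75]
[-0.27  0.79]
[-0.    1.01]
[-0.07  0.62]
[0.27 1.2 ]
side vs mid
[-0.29  0.4 ]
[0.39 1.31]
```

View pics/e1.png

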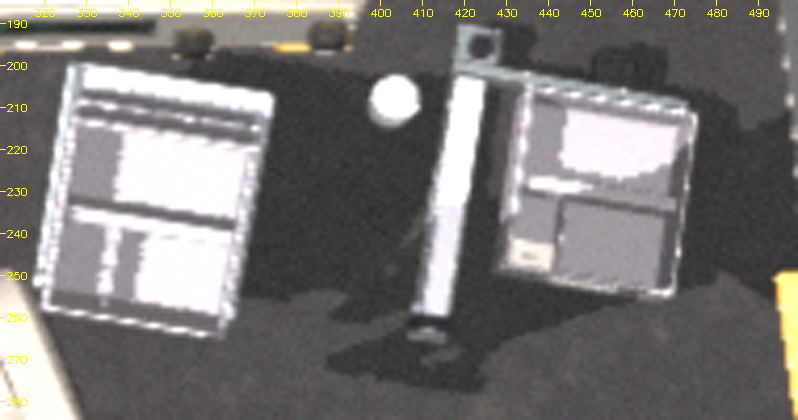

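View pics/e3.png

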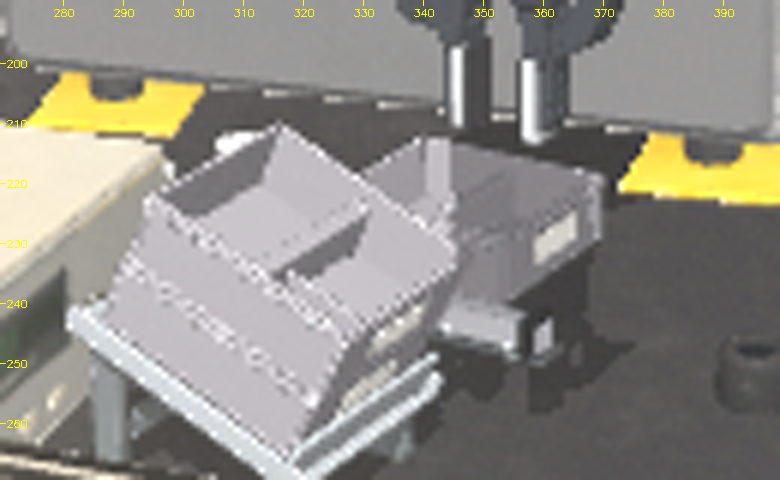

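Run:
```python
from h import *
state(); print(r.hand_in())
```

```text
t 42.77 tcp [0.4684 0.0606 0.2197] rv [2.414 2.01  0.   ] F [-0.8  0.1 -0.1] w 0.0257 q [ 0.26   0.172 -0.575  1.976  0.11   1.022 -0.547]
the job is handed in; nothing more can be done
None
```

The job is done and handed in at 42.8 s of the 72 s allowed; `hand_in` gave no verdict.

**What I did**
- **Lifting off the rack:** The tool can only point down, so I gripped each tray by its leaning wall and let the closing pads turn it level while lifting.
- **Top tray aside:** I stood it on the bench at about (0.47, 0.06). The middle tray stayed nested.
- **Middle tray docked:** I put it in the lane and pushed it along until the tool stopped advancing at about 10 N. I eased off to about 6 N before letting go.
- **Top tray back on the rack:** I set its high end on the bottom tray's rim and tipped it in by opening the pads in steps. It ended about 2.4 mm up-slope with that end about 1 mm high, so I nudged it about 4.5 mm down-slope with almost no force.

**Last checks**
- **Middle tray:** In the final top view it stands square against the stop bar, with the gauge block in its pocket. The cameras can't show the plunger's force. I take it as pressed because the tray was hard against the stop when I released it and still touches the bar.
- **Top tray:** It lies about 2 mm down-slope of where the middle tray had nested. That fits the 2.5 mm play and the 5 mm tolerance.
- **Bottom tray and others:** The bottom tray looks in place. The weight and loupe look unmoved in the last zooms; I did not re-check the ring there.
- **Robot:** It touches nothing.

**What disagreed**
- The two cameras first put the stack about 6 mm lower than the stated heights. The contacts during placing fell close to where I expected, so I relied on touch.
- The open fingertips looked about 20 mm above the reported TCP, so I set grasp depth by contact.
- Setting the top tray on the bench peaked at 31 N at the wrist, firmer than intended.

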